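# Seat the lamp housing in the alignment square

### The job

Push the lamp housing along the bench top into the corner of the alignment square, so that it stands flush against both the long rail and the short end stop, with its nozzle pointing out over the end stop at the lens. Only push it from outside with the fingers: do not pinch it between them, lift it or tip it, and keep the fingers off its nozzle. Leave the brass eyepiece, the steel weight and the wooden block where they are, and finish with the hand clear of everything.

Things in the scene. Friction and masses are not known exactly. Their poses are not given: they have to be found in the camera images.
- lamp: Loose lamp housing, a painted metal box of about 0.6 kg that slides on the bench: 66 mm along its own x, 100 mm along its own y, 70 mm high, black vent slots on top. Origin at the centre of its underside. Its own +y points out of the end with the nozzle. It starts askew, on the robot's side of the rail, short of the end stop, with nothing between it and the corner.
- panel_near: Thin metal side panel of the housing (fixed to it, outer face at lamp x = -33 mm, part of the 66 mm), the side facing the robot. Origin coincides with that of the lamp. To be pushed on. Fingers pressing this panel and panel_far at once count as pinching.
- panel_far: The like panel on the opposite side (outer face at lamp x = +33 mm), the side that comes against the rail. Origin coincides with that of the lamp.
- nozzle: Bare steel round nozzle with a glass front, 32 mm diameter, 26 mm long, on the +y end of the housing, its axis 45 mm above the bench, so its underside is 29 mm above the bench and passes over the 18 mm high end stop. Origin coincides with that of the lamp. Not to be touched by the fingers.
- nozzle_tip (a point): Centre of the nozzle's glass front: lamp frame (0, 76, 45) mm.
- square: Fixed L of two aluminium bars, 22 mm wide, 18 mm high. Origin on the bench at the inner corner. Long rail: face in its plane x = 0, 350 mm along -y. End stop: face in its plane y = 0, 100 mm along -x. Its +x points roughly away from the robot, +y to the robot's left. Seated, the lamp's origin is at (-33, -50, 0) mm in this frame, axes parallel to it.
- eyepiece: Bystander: brass eyepiece standing upright, 36 mm greatest diameter, 44 mm high; origin at the centre of its underside.
- weight: Bystander: steel cylinder weight, 40 mm diameter, 30 mm high, standing on the robot's side of the lens; origin at the centre of its underside.
- block: Bystander: wooden block 45 x 22 mm, 24 mm high, lying to the right of the housing; origin at the centre of its underside.
- lens (a point): Centre of the round brass-rimmed lens (52 mm diameter, top 79 mm high) fixed beyond the end stop, 105 mm from the corner along the square's +y; a white screen 90 mm wide, 103 mm high is fixed 95 mm further on.

How it is judged:
By the outcome, as a careful person would: the job done as asked, in the order asked, and still so for the second after the job is handed in, with the robot touching nothing.
It also fails if it takes over 48 s, if anything falls off the work surface, if the arm or the gripper's body presses on something with over 40 N, if the wrist force passes 120 N, or if a joint passes its speed limit or range.

### The arm

A 6-joint arm with a two-finger parallel gripper is mounted at the origin on the work surface. World frame = base frame: x ahead of the robot, y to its left, z up, the work surface at z = 0. Lengths are in mm, angles in rad, forces in N, time in s.
With the tool pointing down it reaches from about 350 to 875 mm from the base axis. Payload 4.2 kg.
Tool frame: the origin (TCP) lies on the centre line of the jaws, within the pads' length; the fingertips stand 17 mm ahead of it and the grasp point (between the pads) lies 2 mm behind it; x points along the fingers, y is the direction in which the jaws open and shut, and the axes are right-handed (so a half turn about x gives the same grasp; the last joint's range is limited). The gripper opens to 85 mm and grips with 20 to 120 N. Pads are 22 mm wide; open, the fingers measure 114 mm over their backs; the gripper's body (76 mm by 85 mm) begins 54 mm behind the grasp point. The pads swing forward as they close: fully open they stand 13 mm farther back than shut.
Start: joints at [1.37, 0.385, 0.008, 0, -1.194, -0.259], TCP at [277.322, 560.082, 248.312] pointing down, gripper open.
Joint ranges: [-3.14, 3.14], [-1.21, 2.06], [-1.07, 1.41], [-3.16, 2.05], [-2.99, -0.16], [-3.1, 3.1]. Speed limits (rad/s): [2.79, 2.79, 3.14, 3.14, 3.14, 3.14].

### API

Orientations are given as a unit quaternion [x, y, z, w].
In Python, from bench import * gives the robot as it stands. The module is installed in compiled form; this text tells all that it offers.
- The arm moves only by the tool arm_command, never from a script. Its argument "series" is a list of rows, each a list of 3 entries, a list of its own where there are three numbers: the shift along the tool's x, y, z normalised to -1 to 1, where 1 is 30 mm, then the turn, a rotation vector about the tool's x, y, z normalised to -1 to 1, where 1 is 4 degrees, then the closure, from 0 (fully open) to 1 (shut). A call has 1 to 5 rows; each row shifts and turns the commanded pose from where the row before left it, along the tool's axes as they then stand; what a row does not reach is not made up. A row lasts 1/12 s, in which the tool goes at most 41.7 mm and 7.16 degrees, less where a joint would pass 70% of its speed; a pose out of reach is approached as far as the arm can. A call with a number of a shift or a turn outside -1 to 1 is refused whole. A call with a gripper value outside its range is refused whole. The fingers move at their own pace and stop on an object; "grip_force" is the grip in N (left out, the last holds). Time passes only in rows, so rows that do not move let the fingers close. It gives the time, the measured TCP pose, the force and the opening at its end, in the units of the state.
- get_obs(): the state, without advancing time (a new reading comes with each control period).
- capture(name): name is "scene" or "top" or "wrist"; returns the picture (480x640x3 uint8, blue, green, red); there is no depth.
- calibration(name): a dict with "K" (3x3 intrinsics, pixels), "eye" and "orientation" of the camera in the world. Camera axes: x right, y down, z forward; pixel columns grow to the right and rows downward; lengths in mm; the calibration is good to about 2 mm. A picture is of the moment at which its call begins: read the wrist's pose just before it. calibration takes no time and is no camera call; for the wrist camera it gives the pose at the moment of the call.
- job_done(): hands the job in, once; it reports no verdict.
The state is a dict: "t": time; "qpos": joint angles; "joint_velocities": joint speeds; "joint_efforts": joint torques, N m; "ee_pos": TCP position; "eef_rot": TCP orientation; "ft_force": force on the tool from outside, world axes, zero at the start; "torque": the same for the moment, N m; "opening": opening from 0.0 (shut) to 1.0 (fully open).
Only numpy, scipy, OpenCV 4.12 (cv2) and the standard library are available. Lean on these libraries where they do the work, as an engineer would, in place of code of your own. Each camera call takes 0.05 s, during which the arm holds its last target.

## Working session

There is one attempt and no reset: what is moved stays moved. The work goes in short steps, Python scripts to look and compute and a tool call to move; the robot and the scene stay as the last step left them, time stands still between calls to the robot, and variables do not carry over. Pictures are saved under pics/ and viewed, and the job is handed in when it is done.

Besides the shell and the picture viewer there is one more tool, called after "Call:" as name([rows], argument=value, ...), one row to a line, values as JSON. arm_command: Moves the arm, as the interface text tells. Scaled input: -1 to 1 covers 30 mm each way for a shift and 4 degrees each way for a turn. Its arguments: {"type":"object","properties":{"series":{"type":"array"},"grip_force":{"type":"number"}},"required":["series"]}

```bash
mkdir -p pics
python3 - <<'E'
from bench import *
import cv2,numpy as np
print(get_obs())
for n in ["scene","top","wrist"]:
    c=calibration(n); print(n,c)
    cv2.imwrite(f"pics/{n}0.png",capture(n))
E
```

```text
{'t': 0.0, 'qpos': array([ 1.36963743e+00,  3.85559434e-01,  6.61573787e-03, -5.11482415e-04,
       -1.19403146e+00, -2.58609489e-01]), 'joint_velocities': array([ 2.97288556e-05,  2.31098605e-04, -1.10527069e-03,  9.29214448e-04,
       -8.41901239e-04,  1.02768888e-04]), 'joint_efforts': array([ 7.93078857e-05, -3.92288625e+01,  1.88390905e+01,  4.18587148e+00,
       -4.71942229e-03, -2.89868396e-08]), 'ee_pos': array([277.06522573, 559.60522165, 247.21402761]), 'eef_rot': array([-0.68834326,  0.16196442,  0.68863503,  0.16041474]), 'ft_force': array([-0.3092739 , -0.34361054, -0.08036936]), 'torque': array([ 0.01206036,  0.02901934, -0.02926273]), 'opening': 1.0026704658436811}
scene {'K': array([[480.24858238,   0.        , 320.75402172],
       [  0.        , 480.24858238, 242.6842111 ],
       [  0.        ,   0.        ,   1.        ]]), 'eye': array([1119.87789352,  -69.89237732,  693.7513581 ]), 'orientation': array([ 0.71505835,  0.59741178, -0.2382186 , -0.27393907])}
top {'K': array([[619.09043501,   0.        , 318.50761528],
       [  0.        , 619.09043501, 238.62389536],
       [  0.        ,   0.        ,   1.        ]]), 'eye': array([ 457.24643192,   34.31962208, 1134.60791691]), 'orientation': array([-0.70596554,  0.70679501, -0.03768371,  0.02516767])}
wrist {'K': array([[347.05633861,   0.        , 319.1885713 ],
       [  0.        , 347.05633861, 238.49906464],
       [  0.        ,   0.        ,   1.        ]]), 'eye': array([343.38905017, 527.59243759, 372.3742002 ]), 'orientation': array([-0.52104707,  0.84043357,  0.12595501, -0.07947769])}
```

View pics/top0.png

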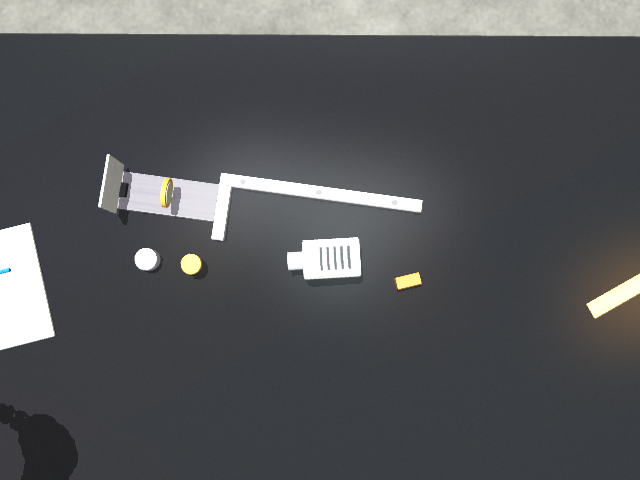

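View pics/scene0.png

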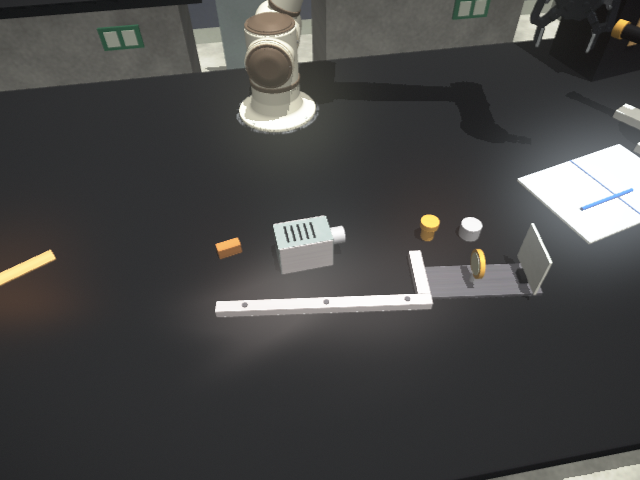

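View pics/wrist0.png

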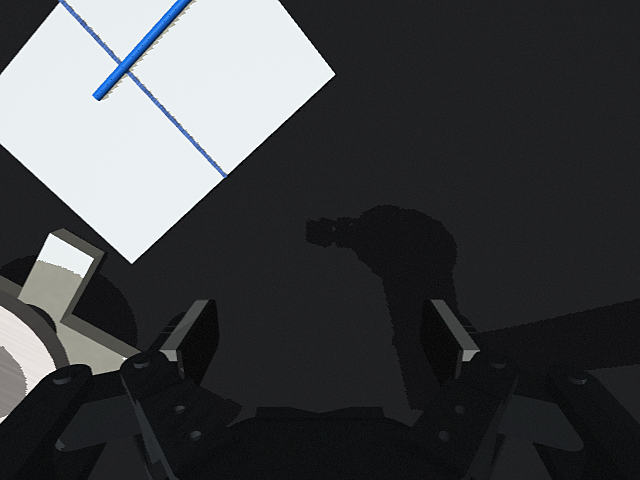

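The top view (up = +x, left = +y) shows the corner near pixel (230,187), the lamp's top centre near (331,259) with its nozzle pointing left, the block at (408,281), the eyepiece at (191,264) and the weight at (147,260). I'll zoom in for corner pixels.

```bash
cat > h.py <<'E'
from bench import *
import cv2,numpy as np
from scipy.spatial.transform import Rotation as R
def ray(c,px):
    K=c["K"];d=np.linalg.inv(K)@np.array([px[0],px[1],1.])
    return R.from_quat(c["orientation"]).apply(d)
def unp(c,px,z):
    d=ray(c,px);e=c["eye"];return e+d*(z-e[2])/d[2]
def proj(c,P):
    P=np.atleast_2d(P);q=R.from_quat(c["orientation"]).inv().apply(P-c["eye"])@c["K"].T
    return q[:,:2]/q[:,2:]
E
python3 - <<'E'
from h import *
im=cv2.imread("pics/top0.png")
cv2.imwrite("pics/topz.png",cv2.resize(im[150:300,200:440],None,fx=3.33,fy=3.33,interpolation=cv2.INTER_CUBIC))
im=cv2.imread("pics/scene0.png")
cv2.imwrite("pics/scenez.png",cv2.resize(im[200:330,205:445],None,fx=3.33,fy=3.33,interpolation=cv2.INTER_CUBIC))
E
```

```text
(no output)
```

View pics/topz.png

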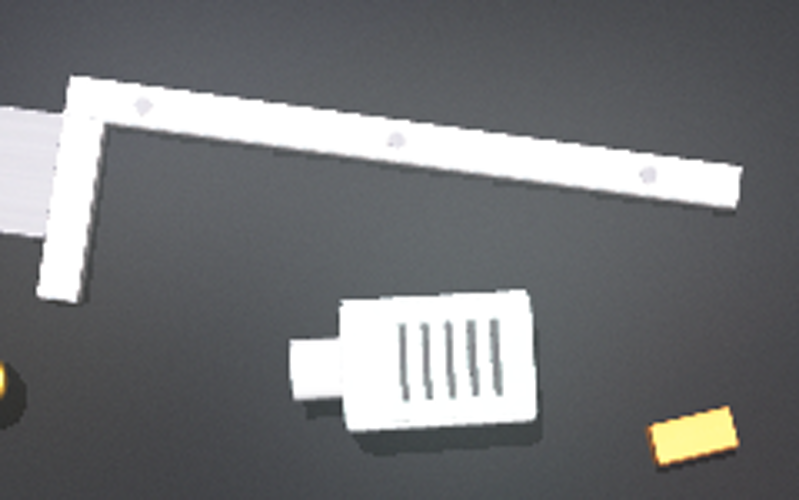

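View pics/scenez.png

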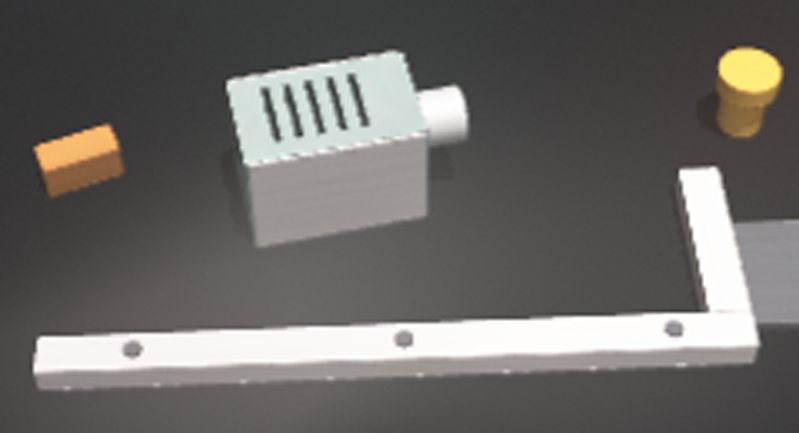

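```bash
cat > fit.py <<'E'
from h import *
from scipy.optimize import least_squares
def model(p,M):
    M=np.array(M,float);c,s=np.cos(p[2]),np.sin(p[2])
    return np.c_[p[0]+c*M[:,0]-s*M[:,1],p[1]+s*M[:,0]+c*M[:,1],M[:,2]]
def fit(views,p0):
    f=lambda p:np.concatenate([(proj(c,model(p,M))-np.array(px)).ravel() for c,M,px in views])
    r=least_squares(f,p0,loss='soft_l1');return r.x,r.fun.reshape(-1,2)
def inv(p,P):
    c,s=np.cos(p[2]),np.sin(p[2]);d=np.array(P)[:2]-p[:2];return np.array([c*d[0]+s*d[1],-s*d[0]+c*d[1]])
E
python3 - <<'E'
from fit import *
T=calibration("top");S=calibration("scene")
zt=lambda L:(np.array(L)+.5)/3.33+np.array([200,150])-.5
zs=lambda L:(np.array(L)+.5)/3.33+np.array([205,200])-.5
np.set_printoptions(precision=2,suppress=True)
sqM=[(0,0,18),(22,22,18),(22,-350,18),(0,-350,18),(-100,0,18),(-100,22,18)]
sqT=zt([(105,122),(70,76),(742,166),(737,207),(82,301),(38,296)])
sqS=zs([(708,312),(756,345),(34,374),(35,340),(680,170),(718,169)])
laM=[(33,50,70),(33,-50,70),(-33,-50,70),(-33,50,70)]
laT=zt([(341,301),(528,291),(537,418),(348,431)])
laMS=[(-33,-50,70),(-33,50,70),(33,50,70),(33,-50,70),(33,-50,0),(33,50,0)]
laS=zs([(228,80),(400,52),(427,133),(246,163),(258,246),(427,216)])
for nm,v in dict(sqT=[(T,sqM,sqT)],sqS=[(S,sqM,sqS)],sqB=[(T,sqM,sqT),(S,sqM,sqS)],laT=[(T,laM,laT)],laS=[(S,laMS,laS)],laB=[(T,laM,laT),(S,laMS,laS)]).items():
    p,r=fit(v,[500,100,-.1]);print(nm,p,np.degrees(p[2]),"rms",np.sqrt((r**2).mean()))
    if nm=='sqB':sq=p
    if nm=='laB':la=p
print("lamp in sq",inv(sq,la),np.degrees(la[2]-sq[2]))
for n,px,z in [("block",(408,281),24),("eyep",(191,264),44),("weight",(147.5,259.5),30),("lens",(167,193),53)]:
    P=unp(T,px,z);print(n,P,inv(sq,P))
np.save("sq.npy",sq);np.save("la.npy",la)
E
```

```text
sqT [653.02 173.45 508.8 ] 29152.343873817437 rms 0.41978066769104205
sqS [656.11 172.95 596.77] 34192.21813598274 rms 0.47785901591249735
sqB [654.21 173.31 515.09] 29512.307716969095 rms 0.6762360486961927
laT [519.02  -6.72   0.06] 3.4186488748515216 rms 0.551886288541162
laS [519.88  -6.55   0.05] 2.677528209525564 rms 0.7105133531665921
laB [519.36  -6.66   0.05] 3.0826765289620424 rms 0.6863509172828175
lamp in sq [-109.55 -196.4 ] -29509.22504044013
block [ 479.83 -145.97   24.  ] [-130.07 -339.75]
eyep [509.82 238.93  44.  ] [-151.87   45.7 ]
weight [518.58 318.75  30.  ] [-153.87  125.97]
lens [634.31 281.33  53.  ] [-34.18 104.38]
```

```bash
cat > plan.py <<'E'
from fit import *
np.set_printoptions(precision=2,suppress=True)
sq=np.load("sq.npy"); sq[2]=(sq[2]+np.pi)%(2*np.pi)-np.pi
C,Sn=np.cos(sq[2]),np.sin(sq[2])
ex=np.array([C,Sn,0]);ey=np.array([-Sn,C,0]);ez=np.array([0,0,1.])
def w(x,y,z): return np.array([sq[0],sq[1],0])+ex*x+ey*y+ez*z
def tosq(P): d=np.array(P)-np.array([sq[0],sq[1],0]);return np.array([d@ex,d@ey,d[2]])
def frame(ysign=1,tilt_x=0,tilt_y=0):
    # tool x down, tips leaning toward +sqx by tilt_x (deg), +sqy by tilt_y
    tx=-ez+ex*np.tan(np.radians(tilt_x))+ey*np.tan(np.radians(tilt_y));tx/=np.linalg.norm(tx)
    ty=ysign*ey;ty=ty-tx*(ty@tx);ty/=np.linalg.norm(ty)
    return R.from_matrix(np.c_[tx,ty,np.cross(tx,ty)])
def cur():
    o=get_obs();return o,np.array(o["ee_pos"]),R.from_quat(o["eef_rot"])
def status():
    o,p,r=cur();M=r.as_matrix()
    print("t",round(o["t"],2),"TCP sq",tosq(p),"tip sq",tosq(p+17*M[:,0]),"F sq",np.array([o["ft_force"]@ex,o["ft_force"]@ey,o["ft_force"][2]]),"open",round(o["opening"],3))
    return o,p,r
def turn(r,rt): 
    v=np.degrees((r.inv()*rt).as_rotvec());print("turn units (4deg)",v/4,"total deg",np.linalg.norm(v))
def shift(p,r,target): 
    s=r.inv().apply(np.array(target)-p)/30;print("shift units (30mm)",s,"min rows",np.abs(s).max());return s
E
python3 - <<'E'
from plan import *
o,p,r=status();print(r.as_matrix())
print("r",np.hypot(p[0],p[1]))
for ys in(1,-1): turn(r,frame(ys)); turn(r,frame(ys,12))
rt=frame(1)
print(w(-190,-196,100))
print("shift in start frame");shift(p,r,w(-190,-196,247))
for ys in (1,-1):print(ys);shift(p,frame(ys),w(-190,-196,247))
E
```

```text
t 0.15 TCP sq [-425.37  332.49  247.5 ] tip sq [-425.38  332.46  230.5 ] F sq [-0.6   0.27 -0.16] open 1.001
[[-0.   -0.44 -0.9 ]
 [-0.   -0.9   0.44]
 [-1.    0.   -0.  ]]
r 624.6104891611429
turn units (4deg) [40.34 -0.03 -0.  ] total deg 161.34012440692115
turn units (4deg) [40.14 -0.73 -4.22] total deg 161.45299202118585
turn units (4deg) [-4.66  0.   -0.02] total deg 18.660108541993008
turn units (4deg) [-4.65  2.98 -0.51] total deg 22.16170940483071
[439.68   4.51 100.  ]
shift in start frame
shift units (30mm) [  0.04  14.18 -13.07] min rows 14.179985569245924
1
shift units (30mm) [  0.02 -17.62   7.85] min rows 17.61626136307013
-1
shift units (30mm) [ 0.02 17.62 -7.85] min rows 17.616261363070134
```

Call:
arm_command([
  [[0,0,0],[-0.93,0,0],0.3],
  [[0,0,0],[-0.93,0,0],0.3],
  [[0,0,0],[-0.93,0,0],0.3],
  [[0,0,0],[-0.93,0,0],0.3],
  [[0,0,0],[-0.94,0,0],0.3],
])

```text
t: 0.57
ee_pos: [277.2, 559.9, 247.8]
eef_rot: [-0.705, 0.047, 0.706, 0.046]
ft_force: [0.5, -0.6, 0.2]
opening: 0.699
```

Call:
arm_command([
  [[0,0.97,-0.43],[0,0,0],0.3],
  [[0,0.97,-0.43],[0,0,0],0.3],
  [[0,0.97,-0.43],[0,0,0],0.3],
  [[0,0.97,-0.43],[0,0,0],0.3],
  [[0,0.97,-0.43],[0,0,0],0.3],
])

```text
t: 0.98
ee_pos: [321.8, 405.6, 247.9]
eef_rot: [-0.705, 0.048, 0.706, 0.047]
ft_force: [1.4, -0.9, 1.0]
opening: 0.702
```

Call:
arm_command([
  [[0,0.97,-0.43],[0,0,0],0.3],
  [[0,0.97,-0.43],[0,0,0],0.3],
  [[0,0.97,-0.43],[0,0,0],0.3],
  [[0,0.97,-0.43],[0,0,0],0.3],
  [[0,0.97,-0.43],[0,0,0],0.3],
])

```text
t: 1.4
ee_pos: [366.1, 252.7, 248.2]
eef_rot: [-0.705, 0.047, 0.706, 0.047]
ft_force: [1.0, -0.9, 0.4]
opening: 0.7
```

Call:
arm_command([
  [[0,0.97,-0.43],[0,0,0],0.3],
  [[0,0.97,-0.43],[0,0,0],0.3],
  [[0,0.97,-0.43],[0,0,0],0.3],
  [[0,0.97,-0.43],[0,0,0],0.3],
  [[0,0.97,-0.43],[0,0,0],0.3],
])

```text
t: 1.82
ee_pos: [410.4, 100.0, 248.3]
eef_rot: [0.706, -0.047, -0.706, -0.047]
ft_force: [0.1, 0.9, 0.6]
opening: 0.698
```

Call:
arm_command([
  [[0,0.97,-0.43],[0,1,0],0.3],
  [[0,0.97,-0.43],[0,1,0],0.3],
  [[0,0.97,-0.43],[0,1,0],0.3],
  [[0,0,0],[0,0,0],0.3],
  [[0,0,0],[0,0,0],0.3],
])

```text
t: 2.23
ee_pos: [436.1, 8.5, 250.8]
eef_rot: [0.775, -0.053, -0.628, -0.043]
ft_force: [0.5, -0.0, -0.9]
opening: 0.703
```

Run:
```python
from plan import *
im=capture("wrist");o,p,r=status();c=calibration("wrist")
cv2.imwrite("pics/w1.png",im);print(c["eye"],c["orientation"]);np.save("w1c.npy",c,allow_pickle=True)
turn(r,frame(-1,12)); shift(p,r,w(-195,-196,40)); print(r.as_matrix())
```

```text
t 2.28 TCP sq [-193.51 -191.45  251.1 ] tip sq [-189.97 -191.45  234.47] F sq [ 0.68 -0.33  0.86] open 0.701
[482.61   4.08 389.  ] [-0.66  0.75  0.03 -0.03]
turn units (4deg) [-0.02  0.   -0.  ] total deg 0.08144647392377233
shift units (30mm) [6.87 0.15 1.51] min rows 6.8725379033119784
[[ 0.21 -0.14 -0.97]
 [-0.03 -0.99  0.13]
 [-0.98 -0.   -0.21]]
```

View pics/w1.png

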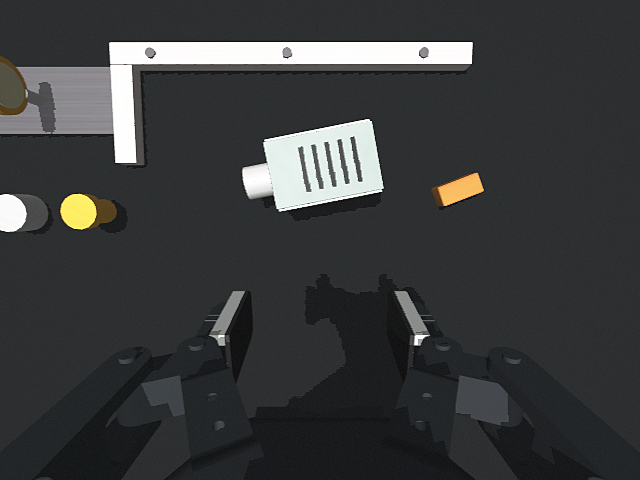

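The wrist view shows the lamp top with corners at about (265,140), (371,120), (383,191) and (278,209). The rail is level in the picture (corner at (132,65)), and nothing stands between the fingers and the lamp.

Run:
```python
from plan import *
c=np.load("w1c.npy",allow_pickle=True).item()
sqM=[(0,0,18),(22,22,18),(22,-350,18),(0,-350,18),(-100,0,18),(-100,22,18)]
p,res=fit([(c,sqM,[(132,65),(110,43),(472,42),(472,66),(137,163),(115,164)])],sq)
print(p,np.degrees(p[2]),res.ravel()); 
laM=[(33,50,70),(33,-50,70),(-33,-50,70),(-33,50,70)]
l,res=fit([(c,laM,[(265,140),(371,120),(383,191),(278,209)])],np.load("la.npy"))
print(l,res.ravel(),inv(p,l),np.degrees(l[2]-p[2]))
print("old sq",sq,np.degrees(sq[2]))
```

```text
[652.91 175.2   -0.14] -7.8224731611691825 [-0.31  0.03 -0.88 -0.39  1.31  0.72  0.45 -0.86 -0.74  0.87  0.37 -0.13]
[519.19  -5.32   0.05] [-2.27 -0.58  1.27 -1.51  1.56  0.57 -1.04  2.74] [-107.91 -197.05] 10.584367031054471
old sq [654.21 173.31  -0.13] -7.692283030906416
```

Call:
arm_command([
  [[0.92,0.03,0.2],[0,0,0],0.3],
  [[0.92,0.03,0.2],[0,0,0],0.3],
  [[0.92,0.03,0.2],[0,0,0],0.3],
  [[0.92,0.03,0.2],[0,0,0],0.3],
  [[0.92,0.03,0.2],[0,0,0],0.3],
])

```text
t: 2.7
ee_pos: [436.8, 7.2, 109.1]
eef_rot: [0.776, -0.051, -0.627, -0.042]
ft_force: [1.7, -0.9, -0.1]
opening: 0.697
```

Call:
arm_command([
  [[0.92,0,0.2],[0,0,0],0.3],
  [[0.92,0,0.2],[0,0,0],0.3],
  [[0.9,0,0.2],[0,0,0],0.3],
  [[0,0,0],[0,0,0],0.3],
  [[0,0,0],[0,0,0],0.3],
])

```text
t: 3.12
ee_pos: [426.4, 8.3, 58.6]
eef_rot: [0.77, -0.062, -0.634, -0.034]
ft_force: [-0.3, 0.0, 0.3]
opening: 0.697
```

Run:
```python
from plan import *
cv2.imwrite("pics/s2.png",capture("scene"));o,p,r=status()
turn(r,frame(-1,12)); shift(p,r,w(-100,-196,26))
```

```text
t 3.17 TCP sq [-202.84 -193.5    59.39] tip sq [-199.53 -193.95   42.72] F sq [ 1.32  0.11 -0.43] open 0.7
turn units (4deg) [-0.01  0.19 -0.37] total deg 1.6705166824412168
shift units (30mm) [ 1.76  0.03 -3.15] min rows 3.14533940386542
```

View pics/s2.png

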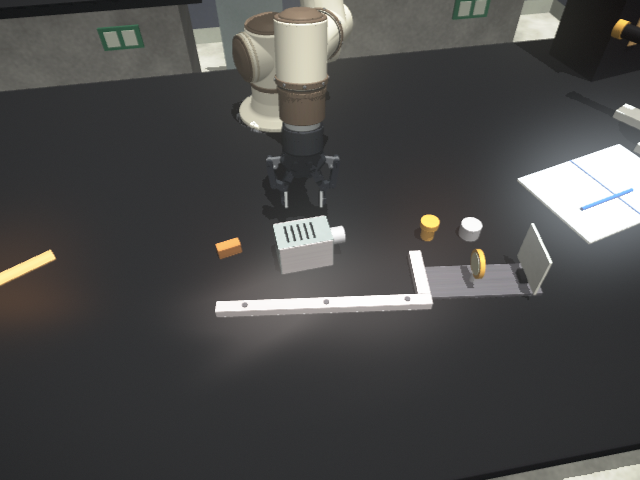

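Run:
```python
from plan import *
o,p,r=status();print(o["qpos"])
for t in (0,4,6): turn(r,frame(-1,t))
```

```text
t 3.17 TCP sq [-202.84 -193.5    59.39] tip sq [-199.53 -193.95   42.72] F sq [ 1.32  0.11 -0.43] open 0.7
[ 0.36  0.24 -1.06  0.8  -0.16  0.29]
turn units (4deg) [-0.05 -2.81 -0.37] total deg 11.337146108097754
turn units (4deg) [-0.04 -1.81 -0.37] total deg 7.390484595953499
turn units (4deg) [-0.03 -1.31 -0.37] total deg 5.446354532216133
```

Call:
arm_command([
  [[0,0,0],[0,-0.9,-0.18],0.3],
  [[0,0,0],[0,-0.9,-0.18],0.3],
  [[0,0,0],[0,0,0],0.3],
])

```text
t: 3.42
ee_pos: [439.7, -2.7, 65.2]
eef_rot: [0.761, -0.069, -0.644, -0.036]
ft_force: [0.8, 0.8, 1.0]
opening: 0.699
```

Run:
```python
from plan import *
o,p,r=status();print(o["qpos"])
turn(r,frame(-1,4)); shift(p,r,w(-190,-196,28))
```

```text
t 3.42 TCP sq [-189.07 -203.11   65.16] tip sq [-186.23 -203.72   48.41] F sq [0.71 0.94 0.96] open 0.699
[ 0.41  0.26 -0.92  0.42 -0.29  0.61]
turn units (4deg) [-0.18 -1.41 -0.51] total deg 6.037666024759606
shift units (30mm) [ 1.21 -0.28  0.24] min rows 1.2065946431286085
```

Call:
arm_command([
  [[0,0,0],[-0.09,-1,-0.25],0.3],
  [[0,0,0],[-0.09,-0.9,-0.25],0.3],
  [[0,0,0],[0,0,0],0.3],
])

```text
t: 3.67
ee_pos: [442.4, -6.2, 65.9]
eef_rot: [0.727, -0.055, -0.683, -0.042]
ft_force: [0.7, 0.7, 0.7]
opening: 0.704
```

Run:
```python
from plan import *
o,p,r=status();print(o["qpos"])
turn(r,frame(-1,2)); shift(p,r,w(-180,-197,28))
```

```text
t 3.67 TCP sq [-185.84 -206.21   65.88] tip sq [-184.75 -206.45   48.92] F sq [0.64 0.84 0.73] open 0.704
[ 0.38  0.3  -0.74  0.09 -0.49  0.97]
turn units (4deg) [-0.05 -0.42 -0.21] total deg 1.8694660108757684
shift units (30mm) [ 1.27 -0.33 -0.11] min rows 1.2679943119515118
```

Call:
arm_command([
  [[0.6,-0.15,-0.05],[0,0,-0.2],0.3],
  [[0.6,-0.15,-0.05],[0,0,0],0.3],
  [[0,0,0],[0,0,0],0.3],
])

```text
t: 3.92
ee_pos: [443.1, -0.9, 26.7]
eef_rot: [0.725, -0.052, -0.686, -0.044]
ft_force: [-0.2, 0.8, -0.3]
opening: 0.703
```

Run:
```python
from plan import *
cv2.imwrite("pics/w3.png",capture("wrist"))
o,p,r=status();print(o["qpos"])
turn(r,frame(-1,3)); shift(p,r,w(-150,-197,28))
```

```text
t 3.97 TCP sq [-185.97 -201.02   27.68] tip sq [-185.02 -201.16   10.7 ] F sq [-0.42  0.73 -0.08] open 0.699
[ 0.39  0.38 -0.77  0.09 -0.38  0.96]
turn units (4deg) [-0.01 -0.06 -0.12] total deg 0.5253556161326471
shift units (30mm) [ 0.06 -0.14 -1.2 ] min rows 1.1977408652839925
```

View pics/w3.png

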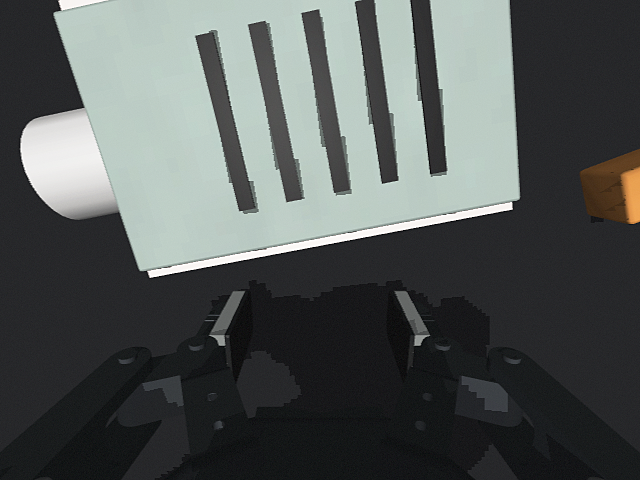

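Call:
arm_command([
  [[0.01,-0.02,-0.27],[0,0.2,0],0.3],
  [[0.02,-0.02,-0.27],[0,0.2,0],0.3],
  [[0.02,-0.02,-0.27],[0,0.2,0],0.3],
  [[0.03,-0.02,-0.27],[0,0.2,0],0.3],
  [[0.03,-0.02,-0.27],[0,0.2,0],0.3],
])

```text
t: 4.38
ee_pos: [484.3, -3.3, 29.3]
eef_rot: [0.749, -0.053, -0.659, -0.043]
ft_force: [-3.2, 1.9, 1.7]
opening: 0.7
```

Run:
```python
from plan import *
cv2.imwrite("pics/w4.png",capture("wrist"))
o,p,r=status();print(o["qpos"])
turn(r,frame(-1,7)); shift(p,r,w(-110,-197,26))
```

```text
t 4.43 TCP sq [-143.38 -197.37   29.42] tip sq [-141.17 -197.46   12.56] F sq [-0.91 -0.82 -0.38] open 0.701
[ 0.36  0.4  -0.76  0.22 -0.31  0.86]
turn units (4deg) [-0.   -0.12 -0.08] total deg 0.5667366113546702
shift units (30mm) [ 0.26 -0.01 -1.09] min rows 1.088542733629967
```

View pics/w4.png

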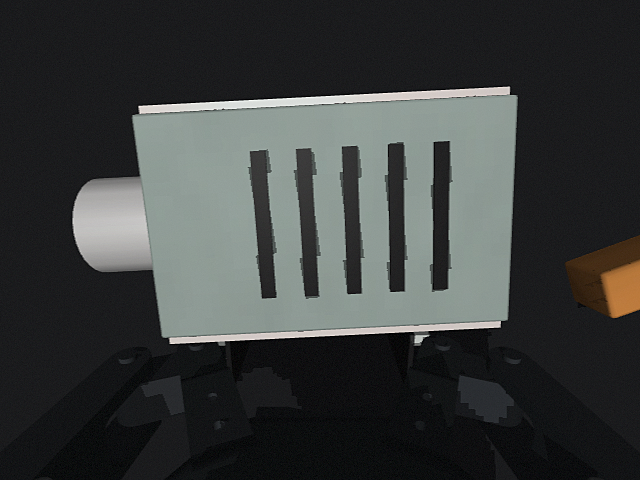

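Call:
arm_command([
  [[0.05,0,-0.27],[0,0,0],0.3],
  [[0.05,0,-0.27],[0,0,0],0.3],
  [[0.05,0,-0.27],[0,0,0],0.3],
  [[0.05,0,-0.27],[0,0,0],0.3],
  [[0.05,0,-0.27],[0,0,0],0.3],
])

```text
t: 4.85
ee_pos: [522.3, -10.1, 26.4]
eef_rot: [0.747, -0.054, -0.661, -0.043]
ft_force: [-9.0, 1.0, 6.2]
opening: 0.701
```

Run:
```python
from plan import *
cv2.imwrite("pics/w5.png",capture("wrist"));cv2.imwrite("pics/t5.png",cv2.resize(capture("top")[150:300,200:440],None,fx=3.33,fy=3.33,interpolation=cv2.INTER_CUBIC))
o,p,r=status();print(o["qpos"])
turn(r,frame(-1,7)); shift(p,r,w(-80,-197,26))
```

```text
t 4.95 TCP sq [-103.46 -198.26   26.66] tip sq [-101.3  -198.37    9.79] F sq [-0.82 -0.86  0.37] open 0.702
[ 0.32  0.45 -0.64  0.17 -0.37  0.95]
turn units (4deg) [-0.04 -0.07 -0.09] total deg 0.4797719252283565
shift units (30mm) [ 0.12 -0.04 -0.77] min rows 0.7726809894714871
```

View pics/w5.png

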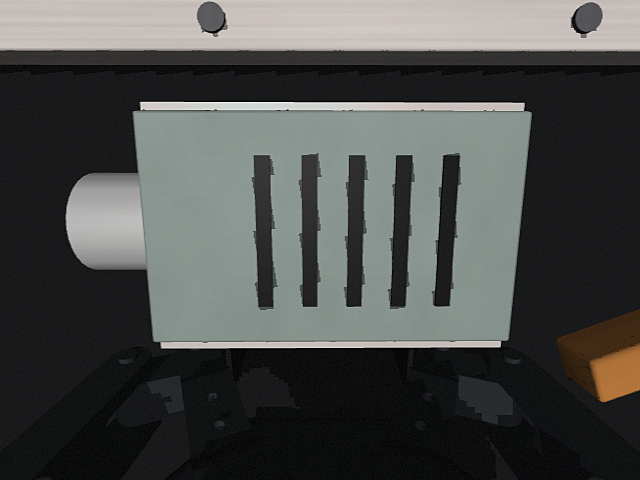

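View pics/t5.png

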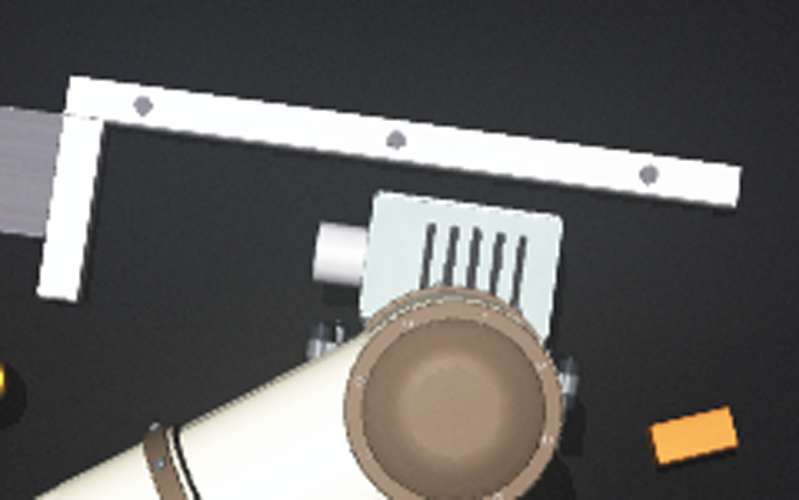

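Call:
arm_command([
  [[0.02,0,-0.18],[0,0,0],0.3],
  [[0.02,0,-0.18],[0,0,0],0.3],
  [[0.02,0,-0.18],[0,0,0],0.3],
  [[0.02,0,-0.18],[0,0,0],0.3],
  [[0,0,-0.05],[0,0,0],0.3],
])

```text
t: 5.37
ee_pos: [547.6, -12.2, 26.8]
eef_rot: [0.748, -0.053, -0.66, -0.043]
ft_force: [-2.2, 0.0, -1.0]
opening: 0.698
```

Call:
arm_command([
  [[0.01,0,-0.05],[0,0,0],0.3],
  [[0,0,-0.05],[0,0,0],0.3],
])

```text
t: 5.53
ee_pos: [549.8, -12.6, 26.7]
eef_rot: [0.748, -0.053, -0.66, -0.043]
ft_force: [-3.0, 0.3, -0.8]
opening: 0.698
```

Run:
```python
from plan import *
status()
cv2.imwrite("pics/w6.png",capture("wrist"));cv2.imwrite("pics/t6.png",cv2.resize(capture("top")[150:300,200:440],None,fx=3.33,fy=3.33,interpolation=cv2.INTER_CUBIC))
o,p,r=status()
```

```text
t 5.53 TCP sq [ -78.55 -198.19   26.71] tip sq [ -76.42 -198.3     9.85] F sq [-3.   -0.13 -0.8 ] open 0.698
t 5.63 TCP sq [ -77.85 -197.97   26.71] tip sq [ -75.7  -198.07    9.85] F sq [-2.85 -1.66 -0.76] open 0.697
```

View pics/w6.png

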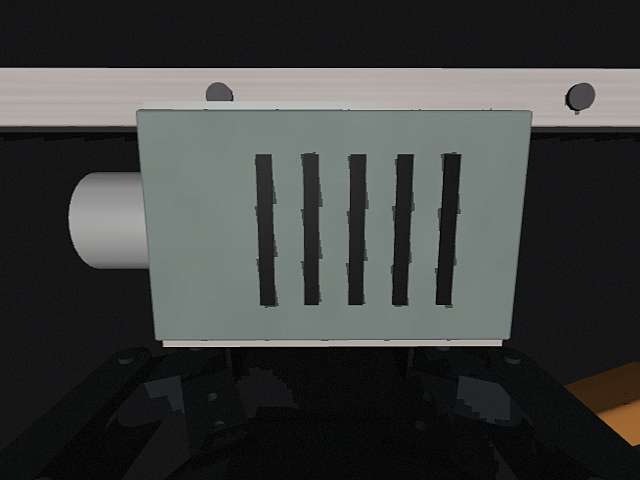

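View pics/t6.png

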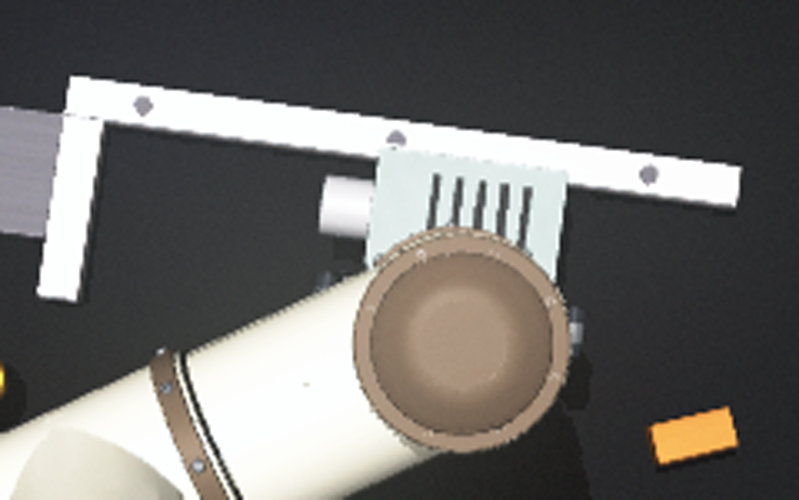

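Call:
arm_command([
  [[0,0,0.6],[0,0,0],0.3],
  [[-0.3,0,0.9],[0,0,0],0.3],
  [[-1,0,0.3],[0,-0.5,0],0.3],
  [[-1,0,0],[0,-0.6,0],0.5],
  [[-1,0,0],[0,-0.6,0],1],
])

```text
t: 6.05
ee_pos: [489.1, -2.6, 120.4]
eef_rot: [0.709, -0.049, -0.702, -0.046]
ft_force: [2.0, -1.1, 1.0]
opening: 0.431
```

Run:
```python
from plan import *
cv2.imwrite("pics/w7.png",capture("wrist"))
o,p,r=status()
f=frame(-1,0,9);turn(r,f); shift(p,r,w(-32,-295,115));shift(p,f,w(-32,-295,115))
```

```text
t 6.1 TCP sq [-133.84 -194.46  127.25] tip sq [-133.46 -194.45  110.25] F sq [3.66 1.36 4.88] open 0.34
turn units (4deg) [ 0.05 -0.32 -2.25] total deg 9.0773825769066
shift units (30mm) [ 0.48  3.36 -3.38] min rows 3.3781588600729173
shift units (30mm) [-0.12  3.37 -3.39] min rows 3.394803669776406
```

View pics/w7.png

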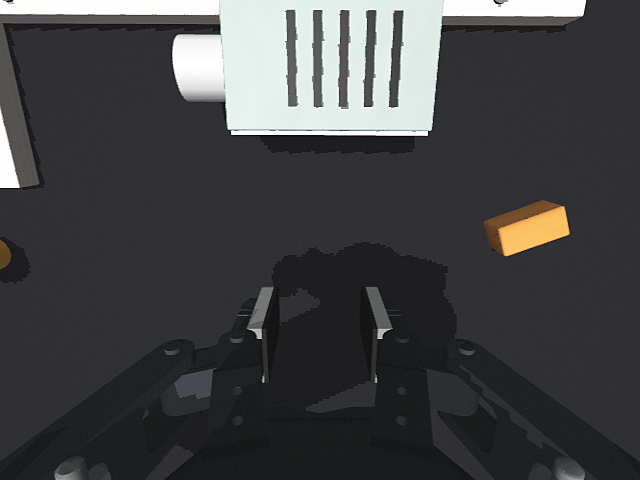

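Call:
arm_command([
  [[0,0.9,-0.2],[0,-0.1,-0.75],1],
  [[0,0.9,-0.2],[0,-0.1,-0.75],1],
  [[0,0.9,-0.5],[0,-0.1,-0.75],1],
  [[0,0.8,-0.9],[0,0,0],1],
  [[0,0,-0.9],[0,0,0],1],
])

```text
t: 6.52
ee_pos: [556.7, -122.4, 110.9]
eef_rot: [0.704, 0.004, -0.702, -0.103]
ft_force: [1.1, -0.1, 0.1]
opening: 0.001
```

Call:
arm_command([
  [[0,0,-0.6],[0,0,0],1],
  [[0,0,0],[0,0,0],1],
])

```text
t: 6.68
ee_pos: [577.9, -122.0, 110.4]
eef_rot: [0.705, 0.005, -0.702, -0.101]
ft_force: [0.7, -0.0, 0.1]
opening: 0.003
```

Run:
```python
from plan import *
cv2.imwrite("pics/w8.png",capture("wrist"))
o,p,r=status();print(o["qpos"])
f=frame(-1,0,9);turn(r,f); shift(p,r,w(-32,-295,30))
```

```text
t 6.73 TCP sq [ -38.49 -302.29  110.16] tip sq [ -38.62 -299.74   93.36] F sq [-0.91 -0.18 -0.3 ] open 0.0
[-0.01  0.47 -0.18 -0.19 -0.92  1.56]
turn units (4deg) [-0.04  0.11 -0.09] total deg 0.5840562275900352
shift units (30mm) [ 2.68  0.16 -0.24] min rows 2.676582565409413
```

View pics/w8.png

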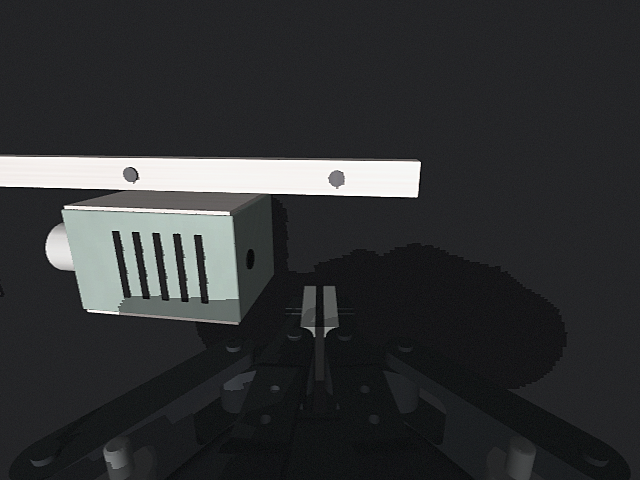

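```bash
cat >> plan.py <<'E'
def frameR(tilt_y=8,tilt_x=0):
    tx=-ez+ey*np.tan(np.radians(tilt_y))+ex*np.tan(np.radians(tilt_x));tx/=np.linalg.norm(tx)
    ty=-ex;ty=ty-tx*(ty@tx);ty/=np.linalg.norm(ty)
    return R.from_matrix(np.c_[tx,ty,np.cross(tx,ty)])
E
python3 - <<'E'
from plan import *
o,p,r=cur();turn(r,frameR(8));v=(frameR(8))
turn(r,frame(-1,0,0));turn(frame(-1,0,0),frameR(0))
E
```

```text
turn units (4deg) [22.46  0.21  0.04] total deg 89.85982110553451
turn units (4deg) [-0.03  0.11  2.16] total deg 8.660732102223138
turn units (4deg) [22.5 -0.  -0. ] total deg 89.99999999999999
```

Call:
arm_command([
  [[0,0,0],[0.98,0,0],0.7],
  [[0,0,0],[0.98,0,0],0.7],
  [[0,0,0],[0.98,0,0],0.7],
  [[0,0,0],[0.98,0,0],0.7],
  [[0,0,0],[0.98,0,0],0.7],
])

```text
t: 7.15
ee_pos: [573.0, -119.9, 110.7]
eef_rot: [-0.676, 0.115, 0.694, 0.22]
ft_force: [-0.7, -0.3, 1.2]
opening: 0.3
```

Call:
arm_command([
  [[0,0,0],[0.98,0,0],0.7],
  [[0,0,0],[0.98,0,0],0.7],
  [[0,0,0],[0.98,0,0],0.7],
  [[0,0,0],[0.98,0,0],0.7],
  [[0,0,0],[0.98,0,0],0.7],
])

```text
t: 7.57
ee_pos: [573.0, -119.9, 110.8]
eef_rot: [-0.628, 0.231, 0.664, 0.332]
ft_force: [0.2, -0.4, 0.7]
opening: 0.297
```

Call:
arm_command([
  [[0,0,0],[0.98,0,0],0.7],
  [[0,0,0],[0.98,0,0],0.7],
  [[0,0,0],[0.98,0,0],0.7],
  [[0,0,0],[0.98,0,0],0.7],
  [[0,0,0],[0.98,0,0],0.7],
])

```text
t: 7.98
ee_pos: [573.0, -119.8, 110.8]
eef_rot: [-0.563, 0.341, 0.615, 0.434]
ft_force: [0.7, 0.9, 0.0]
opening: 0.296
```

Call:
arm_command([
  [[0,0,0],[0.98,0,0],0.7],
  [[0,0,0],[0.98,0,0],0.7],
  [[0,0,0],[0.98,0,0],0.7],
  [[0,0,0],[0.98,0,0],0.7],
  [[0,0,0],[0.98,0,0],0.7],
])

```text
t: 8.4
ee_pos: [573.0, -119.8, 110.8]
eef_rot: [-0.481, 0.441, 0.548, 0.524]
ft_force: [0.8, 0.7, 0.7]
opening: 0.303
```

Call:
arm_command([
  [[0,0,0],[0.98,0,0],0.7],
  [[0,0,0],[0.98,0,0],0.7],
  [[0,0,0],[0.94,0,0],0.7],
  [[0,0,0],[0,0,0],0.7],
])

```text
t: 8.73
ee_pos: [573.0, -119.8, 110.7]
eef_rot: [-0.426, 0.493, 0.501, 0.569]
ft_force: [-0.7, 0.3, 0.5]
opening: 0.299
```

Run:
```python
from plan import *
o,p,r=status();print(o["qpos"])
f=frameR(8);turn(r,f); shift(p,r,w(-36,-290,27))
t=capture("top");cv2.imwrite("pics/t9.png",cv2.resize(t[150:300,200:440],None,fx=3.33,fy=3.33,interpolation=cv2.INTER_CUBIC))
```

```text
t 8.73 TCP sq [ -41.26 -301.39  110.74] tip sq [ -41.43 -298.82   93.94] F sq [-0.72  0.25  0.55] open 0.299
[-0.01  0.46 -0.18 -0.19 -0.93 -0.01]
turn units (4deg) [-0.03  0.17 -0.14] total deg 0.8962456295803001
shift units (30mm) [ 2.81 -0.2  -0.05] min rows 2.814791505632957
```

View pics/t9.png

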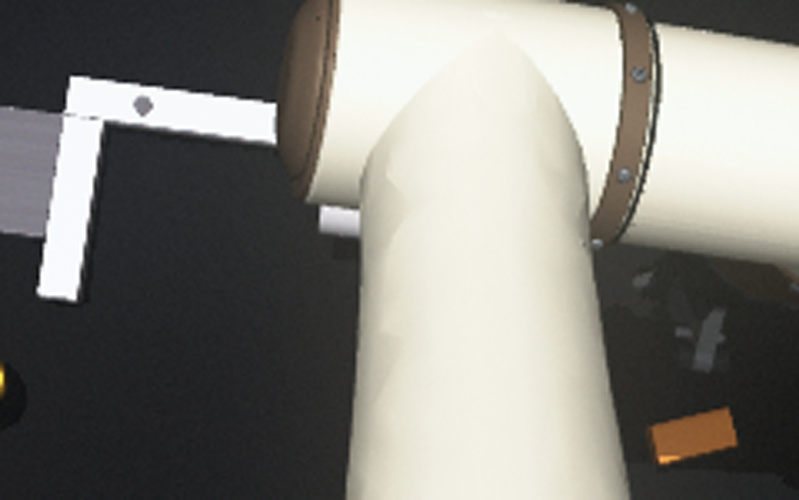

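Call:
arm_command([
  [[0.94,-0.07,-0.02],[0,0.1,-0.1],0.7],
  [[0.94,-0.07,-0.02],[0,0,0],0.7],
  [[0.94,-0.06,-0.02],[0,0,0],0.7],
  [[0,0,0],[0,0,0],0.7],
  [[0,0,0],[0,0,0],0.7],
])

```text
t: 9.2
ee_pos: [578.9, -110.2, 25.4]
eef_rot: [-0.429, 0.495, 0.5, 0.567]
ft_force: [0.1, -0.0, 1.1]
opening: 0.301
```

Run:
```python
from plan import *
o,p,r=status();print(o["qpos"])
f=frameR(8);turn(r,f); shift(p,r,w(-36,-250,26))
t=capture("scene");cv2.imwrite("pics/s10.png",cv2.resize(t[180:330,185:425],None,fx=3.33,fy=3.33,interpolation=cv2.INTER_CUBIC))
```

```text
t 9.2 TCP sq [ -36.64 -291.04   25.37] tip sq [ -36.78 -288.6     8.54] F sq [ 0.06 -0.01  1.12] open 0.301
[ 0.01  0.58 -0.24 -0.21 -0.75  0.01]
turn units (4deg) [-0.01  0.06 -0.11] total deg 0.5126168421458781
shift units (30mm) [ 0.18 -0.02  1.36] min rows 1.3568531333795486
```

View pics/s10.png

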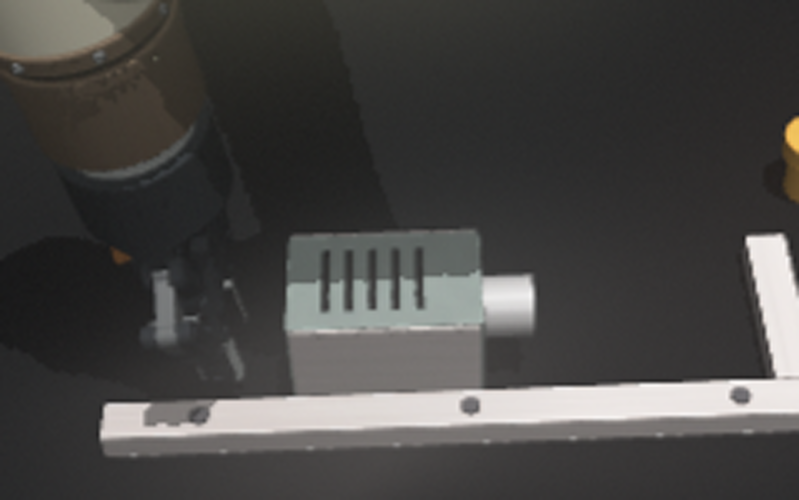

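Call:
arm_command([
  [[0.036,0,0.27],[0,0,0],0.7],
  [[0.036,0,0.27],[0,0,0],0.7],
  [[0.036,0,0.27],[0,0,0],0.7],
  [[0.036,0,0.27],[0,0,0],0.7],
  [[0.036,0,0.27],[0,0,0],0.7],
])

```text
t: 9.67
ee_pos: [586.0, -70.0, 28.3]
eef_rot: [-0.43, 0.494, 0.498, 0.569]
ft_force: [-1.0, -6.1, 3.1]
opening: 0.298
```

Call:
arm_command([
  [[0.036,0,0.27],[0,0,0],0.7],
  [[0.036,0,0.27],[0,0,0],0.7],
  [[0.036,0,0.27],[0,0,0],0.7],
  [[0.036,0,0.27],[0,0,0],0.7],
  [[0.036,0,0.27],[0,0,0],0.7],
])

```text
t: 10.08
ee_pos: [591.0, -29.4, 28.3]
eef_rot: [-0.429, 0.494, 0.498, 0.568]
ft_force: [-0.7, -5.5, 1.5]
opening: 0.297
```

Run:
```python
from plan import *
o,p,r=status()
f=frameR(8);turn(r,f); shift(p,r,w(-36,-120,26))
t=capture("scene");cv2.imwrite("pics/s11.png",cv2.resize(t[180:330,225:465],None,fx=3.33,fy=3.33,interpolation=cv2.INTER_CUBIC))
```

```text
t 10.08 TCP sq [ -35.52 -209.4    28.29] tip sq [ -35.59 -206.97   11.46] F sq [ 0.08 -5.54  1.51] open 0.297
turn units (4deg) [-0.01  0.06 -0.06] total deg 0.3304519921073777
shift units (30mm) [0.5  0.02 2.94] min rows 2.938345063674433
```

View pics/s11.png

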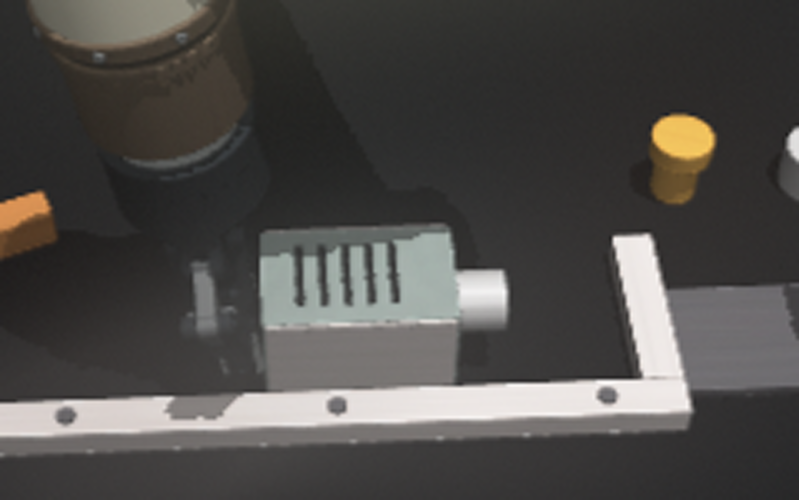

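Call:
arm_command([
  [[0.044,0,0.27],[0,0,0],0.7],
  [[0.044,0,0.27],[0,0,0],0.7],
  [[0.044,0,0.27],[0,0,0],0.7],
  [[0.044,0,0.27],[0,0,0],0.7],
  [[0.044,0,0.27],[0,0,0],0.7],
])

```text
t: 10.55
ee_pos: [596.8, 10.3, 28.1]
eef_rot: [-0.43, 0.494, 0.498, 0.568]
ft_force: [-0.7, -9.2, 5.8]
opening: 0.295
```

Call:
arm_command([
  [[0.044,0,0.27],[0,0,0],0.7],
  [[0.044,0,0.27],[0,0,0],0.7],
  [[0.044,0,0.27],[0,0,0],0.7],
  [[0.04,0,0.2],[0,0,0],0.7],
  [[0.02,0,0.15],[0,0,0],0.7],
])

```text
t: 10.97
ee_pos: [601.6, 45.4, 27.6]
eef_rot: [-0.43, 0.494, 0.498, 0.568]
ft_force: [-1.1, -8.8, 6.7]
opening: 0.302
```

Run:
```python
from plan import *
o,p,r=status()
f=frameR(8);turn(r,f); shift(p,r,w(-36,-113,26))
t=capture("scene");cv2.imwrite("pics/s12.png",cv2.resize(t[180:330,265:505],None,fx=3.33,fy=3.33,interpolation=cv2.INTER_CUBIC))
t=capture("top");cv2.imwrite("pics/t12.png",cv2.resize(t[150:300,170:410],None,fx=3.33,fy=3.33,interpolation=cv2.INTER_CUBIC))
```

```text
t 10.97 TCP sq [ -34.97 -133.85   27.64] tip sq [ -35.03 -131.42   10.81] F sq [ 0.13 -8.91  6.66] open 0.302
turn units (4deg) [-0.01  0.05 -0.05] total deg 0.2852631467130766
shift units (30mm) [0.15 0.03 0.68] min rows 0.6799931552922835
```

View pics/s12.png

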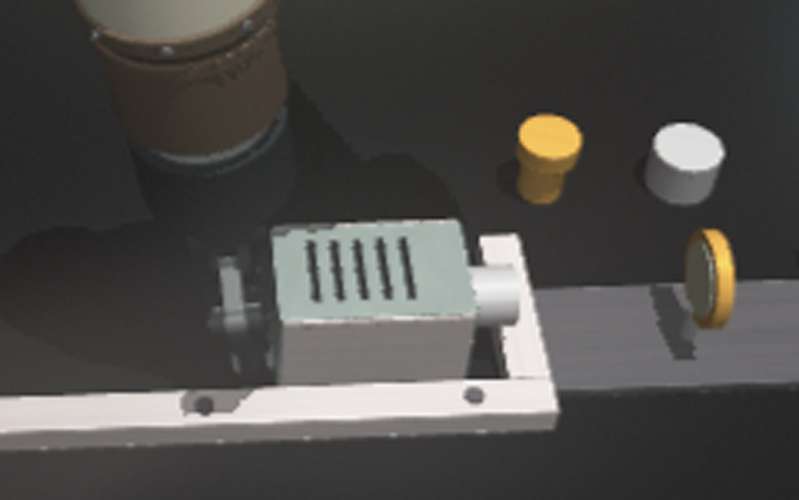

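View pics/t12.png

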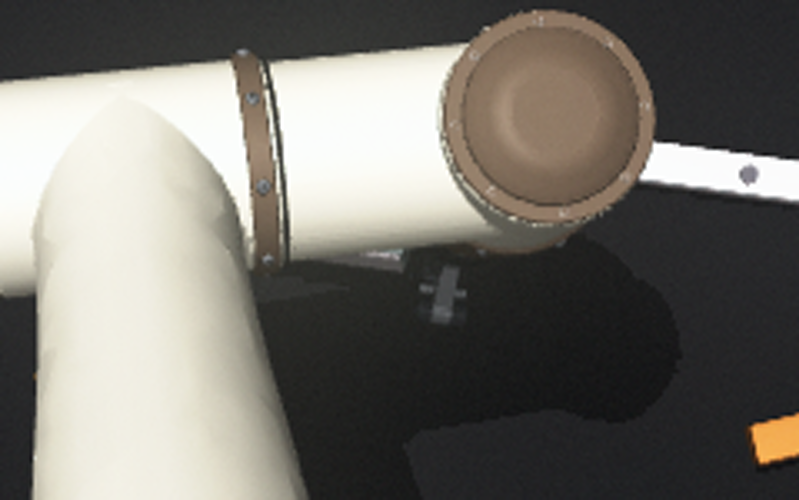

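Call:
arm_command([
  [[0.03,0,0.13],[0,0,0],0.7],
  [[0.03,0,0.13],[0,0,0],0.7],
  [[0.02,0,0.13],[0,0,0],0.7],
  [[0.02,0,0.1],[0,0,0],0.7],
  [[0.01,0,0.05],[0,0,0],0.7],
])

```text
t: 11.48
ee_pos: [603.6, 61.4, 26.5]
eef_rot: [-0.43, 0.494, 0.498, 0.568]
ft_force: [-0.7, -9.3, 7.8]
opening: 0.305
```

Call:
arm_command([
  [[0.007,0,0.05],[0,0,0],0.7],
  [[0.007,0,0.05],[0,0,0],0.7],
])

```text
t: 11.65
ee_pos: [604.0, 64.1, 26.6]
eef_rot: [-0.43, 0.494, 0.498, 0.568]
ft_force: [-0.7, -8.9, 8.4]
opening: 0.301
```

Run:
```python
from plan import *
o,p,r=status()
f=frameR(8);turn(r,f); shift(p,r,w(-36,-113,26))
t=capture("scene");cv2.imwrite("pics/s13.png",cv2.resize(t[220:320,325:485],None,fx=5,fy=5,interpolation=cv2.INTER_CUBIC))
```

```text
t 11.65 TCP sq [ -35.14 -114.93   26.56] tip sq [ -35.21 -112.5     9.73] F sq [ 0.45 -8.87  8.42] open 0.301
turn units (4deg) [-0.02  0.05 -0.06] total deg 0.3093138952701725
shift units (30mm) [0.03 0.03 0.06] min rows 0.0609310180271697
```

View pics/s13.png

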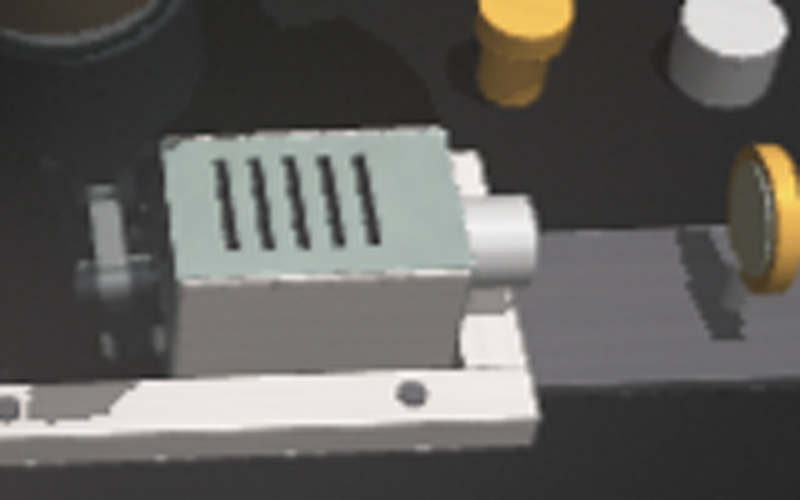

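Call:
arm_command([
  [[0,0,0.04],[0,0,0],0.7],
  [[0,0,0],[0,0,0],0.7],
])

```text
t: 11.87
ee_pos: [604.1, 65.6, 26.5]
eef_rot: [-0.429, 0.494, 0.498, 0.568]
ft_force: [-0.9, -6.9, 5.4]
opening: 0.303
```

Call:
arm_command([
  [[0,0,0.04],[0,0,0],0.7],
  [[0,0,0],[0,0,0],0.7],
])

```text
t: 12.03
ee_pos: [604.2, 66.8, 26.5]
eef_rot: [-0.429, 0.494, 0.498, 0.568]
ft_force: [-0.2, -7.4, 5.1]
opening: 0.3
```

Run:
```python
from plan import *
o,p,r=status()
t=capture("scene");cv2.imwrite("pics/s14.png",cv2.resize(t[220:320,325:485],None,fx=5,fy=5,interpolation=cv2.INTER_CUBIC))
```

```text
t 12.03 TCP sq [ -35.31 -112.23   26.53] tip sq [ -35.38 -109.8     9.7 ] F sq [ 0.83 -7.38  5.13] open 0.3
```

View pics/s14.png

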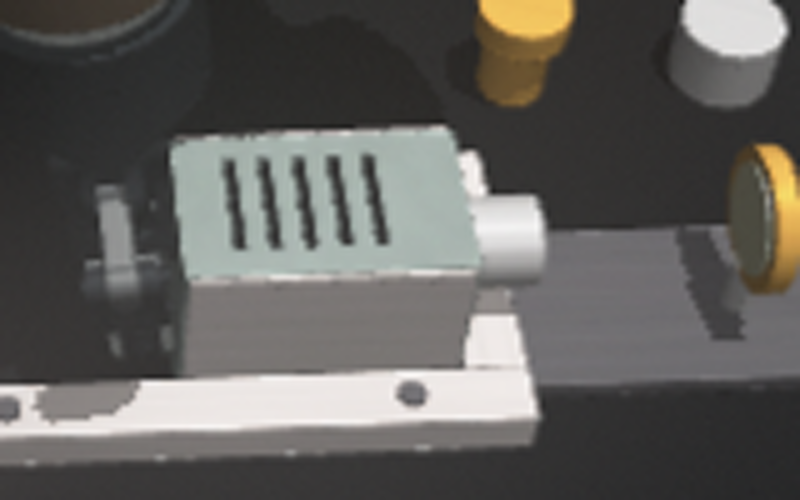

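Call:
arm_command([
  [[0,0,0.04],[0,0,0],0.7],
  [[0,0,0],[0,0,0],0.7],
])

```text
t: 12.25
ee_pos: [604.2, 67.0, 26.6]
eef_rot: [-0.43, 0.495, 0.498, 0.568]
ft_force: [0.2, -11.2, 5.8]
opening: 0.303
```

Run:
```python
from plan import *
o,p,r=status();S=calibration("scene")
P=[w(0,0,70),w(0,-100,70),w(-66,0,70),w(-66,-100,70),w(0,0,18),w(0,-100,18)]
print(((proj(S,np.array(P))+.5-np.array([325,220]))*5-.5))
```

```text
t 12.25 TCP sq [ -35.35 -112.07   26.58] tip sq [ -35.43 -109.66    9.75] F sq [  1.72 -11.05   5.81] open 0.303
[[485.6  271.36]
 [184.8  283.17]
 [451.4  124.49]
 [166.53 135.37]
 [464.45 365.38]
 [177.43 376.84]]
```

Call:
arm_command([
  [[0,0,0.04],[0,0,0],0.7],
  [[0,0,0],[0,0,0],0.7],
])

```text
t: 12.42
ee_pos: [604.2, 67.1, 26.6]
eef_rot: [-0.43, 0.495, 0.498, 0.568]
ft_force: [-0.1, -14.1, 5.0]
opening: 0.298
```

Call:
arm_command([
  [[0,0,0.05],[0,0,0],0.7],
  [[0,0,0],[0,0,0],0.7],
])

```text
t: 12.58
ee_pos: [604.2, 67.3, 26.7]
eef_rot: [-0.43, 0.496, 0.498, 0.567]
ft_force: [0.4, -18.0, 4.6]
opening: 0.3
```

Run:
```python
from plan import *
o,p,r=status()
t=capture("scene");cv2.imwrite("pics/s15.png",cv2.resize(t[220:320,325:485],None,fx=5,fy=5,interpolation=cv2.INTER_CUBIC))
```

```text
t 12.58 TCP sq [ -35.36 -111.79   26.66] tip sq [ -35.46 -109.43    9.82] F sq [  2.84 -17.77   4.6 ] open 0.3
```

View pics/s15.png

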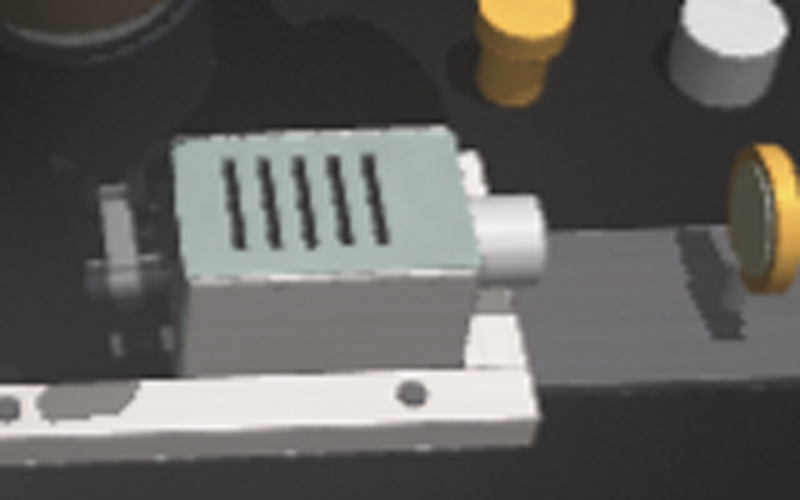

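Call:
arm_command([
  [[0,0,-0.3],[0,0,0],0.7],
  [[0,0,-0.8],[0,0,0],0.7],
  [[-0.5,0,-0.6],[0,0,0],0.6],
  [[-1,0,0],[-0.5,0,0],0.4],
  [[-1,0,0],[-1,0,0],0.4],
])

```text
t: 13.05
ee_pos: [595.3, 10.5, 92.1]
eef_rot: [-0.457, 0.468, 0.525, 0.544]
ft_force: [0.6, 0.8, 0.9]
opening: 0.599
```

Call:
arm_command([
  [[-0.8,0,0],[-1,0,0],0.4],
  [[-0.6,0,0],[-1,0,0],0.4],
  [[0,0,0],[-1,0,0],0.4],
  [[0,0,0],[-1,0,0],0.4],
  [[0,0,0],[-1,0,0],0.4],
])

```text
t: 13.47
ee_pos: [596.0, 5.9, 135.0]
eef_rot: [-0.546, 0.367, 0.598, 0.457]
ft_force: [-0.9, -0.1, -0.2]
opening: 0.601
```

Run:
```python
from plan import *
o,p,r=status()
t=capture("scene");cv2.imwrite("pics/s16.png",cv2.resize(t[220:320,325:485],None,fx=5,fy=5,interpolation=cv2.INTER_CUBIC))
turn(r,frame(-1,8,0)); turn(r,frame(-1,0,8));turn(frame(-1,0,8),frame(-1,8,0));shift(p,frame(-1,8,0),w(-115,-54,130))
```

```text
t 13.47 TCP sq [ -35.27 -173.74  135.01] tip sq [ -35.33 -171.26  118.19] F sq [-0.86 -0.25 -0.21] open 0.601
turn units (4deg) [-16.06   3.     0.73] total deg 65.42124800959074
turn units (4deg) [-15.98   0.1    0.06] total deg 63.90571327377128
turn units (4deg) [-0.14  2.    2.  ] total deg 11.309109441148424
shift units (30mm) [-0.2  -3.99  2.66] min rows 3.991452444607354
```

View pics/s16.png

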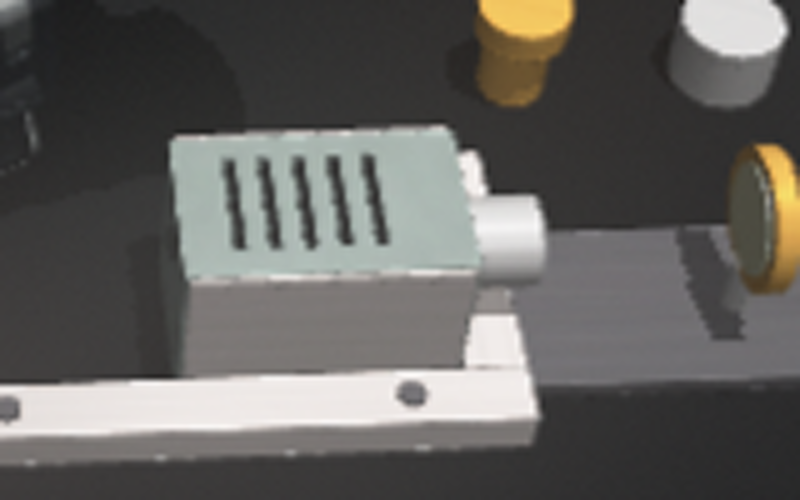

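Call:
arm_command([
  [[0,0,0],[-0.945,0.176,0.043],0.4],
  [[0,0,0],[-0.945,0.176,0.043],0.4],
  [[0,0,0],[-0.945,0.176,0.043],0.4],
  [[0,0,0],[-0.945,0.176,0.043],0.4],
  [[0,0,0],[-0.945,0.176,0.043],0.4],
])

```text
t: 13.93
ee_pos: [595.9, 5.7, 134.2]
eef_rot: [-0.629, 0.283, 0.636, 0.345]
ft_force: [-1.0, -1.2, -0.0]
opening: 0.603
```

Call:
arm_command([
  [[0,0,0],[-0.945,0.176,0.043],0.4],
  [[0,0,0],[-0.945,0.176,0.043],0.4],
  [[0,0,0],[-0.945,0.176,0.043],0.4],
  [[0,0,0],[-0.945,0.176,0.043],0.4],
  [[0,0,0],[-0.945,0.176,0.043],0.4],
])

```text
t: 14.35
ee_pos: [595.9, 5.7, 134.2]
eef_rot: [0.694, -0.19, -0.657, -0.224]
ft_force: [0.1, 0.4, 0.1]
opening: 0.598
```

Call:
arm_command([
  [[0,0,0],[-0.945,0.176,0.043],0.4],
  [[0,0,0],[-0.945,0.176,0.043],0.4],
  [[0,0,0],[-0.945,0.176,0.043],0.4],
  [[0,0,0],[-0.945,0.176,0.043],0.4],
  [[0,0,0],[-0.945,0.176,0.043],0.4],
])

```text
t: 14.77
ee_pos: [595.9, 5.7, 134.2]
eef_rot: [0.74, -0.092, -0.66, -0.096]
ft_force: [0.0, 0.5, -0.3]
opening: 0.601
```

Call:
arm_command([
  [[0,0,0.4],[-0.945,0.176,0.043],0.4],
  [[0,0,0.7],[-0.945,0.176,0.043],0.4],
  [[-0.1,-0.6,0.8],[0,0,0],0.4],
  [[-0.1,-0.9,0.7],[0,0,0],0.4],
  [[0,-0.9,0],[0,0,0],0.4],
])

```text
t: 15.18
ee_pos: [524.7, 89.9, 129.6]
eef_rot: [0.751, -0.053, -0.657, -0.045]
ft_force: [-0.6, -0.3, -0.8]
opening: 0.597
```

Call:
arm_command([
  [[0,-0.9,0],[0,0,0],0.4],
  [[0,-0.7,0],[0,0,0],0.4],
  [[0,0,0],[0,0,0],0.4],
])

```text
t: 15.43
ee_pos: [536.5, 141.5, 130.5]
eef_rot: [0.753, -0.05, -0.655, -0.044]
ft_force: [0.3, 0.8, 0.9]
opening: 0.603
```

Run:
```python
from plan import *
o,p,r=status();print(o["qpos"])
cv2.imwrite("pics/w17.png",capture("wrist"));np.save("w17c.npy",calibration("wrist"),allow_pickle=True)
turn(r,frame(-1,8,0)); shift(p,r,w(-112,-54,27));shift(p,frame(-1,8,0),w(-112,-54,27))
```

```text
t 15.43 TCP sq [-112.38  -47.27  130.46] tip sq [-110.02  -47.25  113.63] F sq [0.15 0.85 0.86] open 0.603
[ 0.6   0.33 -0.47  0.15 -0.67  0.73]
turn units (4deg) [-0.    0.    0.01] total deg 0.05733774456784209
shift units (30mm) [3.42 0.23 0.47] min rows 3.4168936723904895
shift units (30mm) [3.42 0.22 0.47] min rows 3.416985790042868
```

View pics/w17.png

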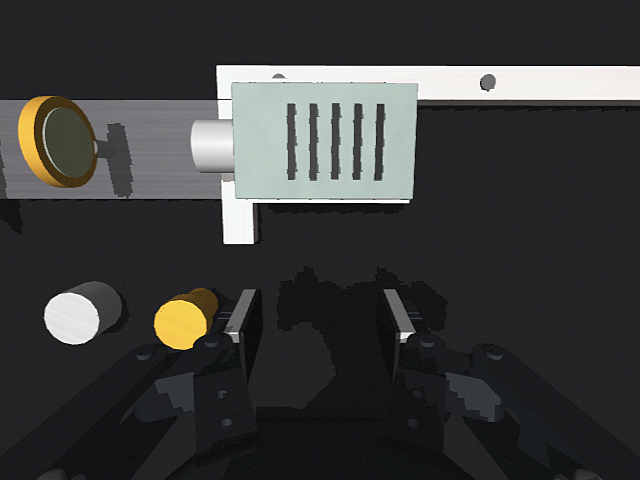

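Call:
arm_command([
  [[0,0.33,0.1],[0,0,0],0.5],
  [[0.85,0,0.1],[0,0,0],0.5],
  [[0.85,0,0.1],[0,0,0],0.5],
  [[0.85,0,0.1],[0,0,0],0.5],
  [[0.85,0,0.1],[0,0,0],0.5],
])

```text
t: 15.9
ee_pos: [532.6, 126.0, 26.3]
eef_rot: [0.752, -0.053, -0.655, -0.046]
ft_force: [0.3, 0.4, 0.5]
opening: 0.498
```

Run:
```python
from plan import *
o,p,r=status();print(o["qpos"])
cv2.imwrite("pics/w18.png",capture("wrist"))
t=capture("scene");cv2.imwrite("pics/s18.png",cv2.resize(t[190:320,325:533],None,fx=3.8,fy=3.8,interpolation=cv2.INTER_CUBIC))
turn(r,frame(-1,8,0)); shift(p,r,w(-82,-57,26))
```

```text
t 15.9 TCP sq [-114.16  -63.16   26.26] tip sq [-111.83  -63.18    9.42] F sq [0.22 0.39 0.5 ] open 0.498
[ 0.57  0.48 -0.62  0.24 -0.38  0.64]
turn units (4deg) [-0.08  0.04 -0.02] total deg 0.3723254916743781
shift units (30mm) [ 0.15 -0.21 -1.06] min rows 1.059466979093144
```

View pics/w18.png

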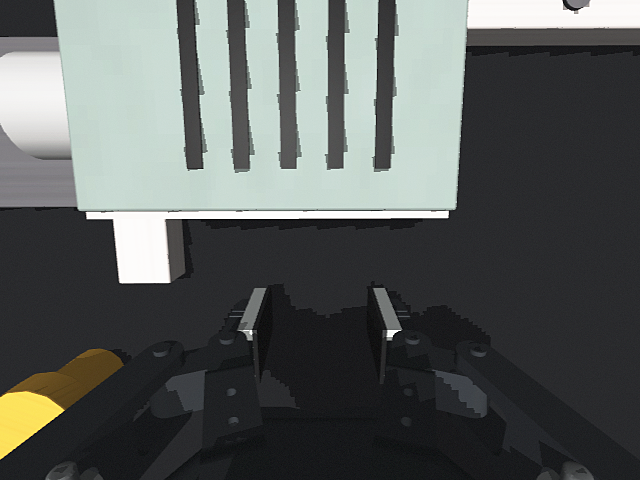

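View pics/s18.png

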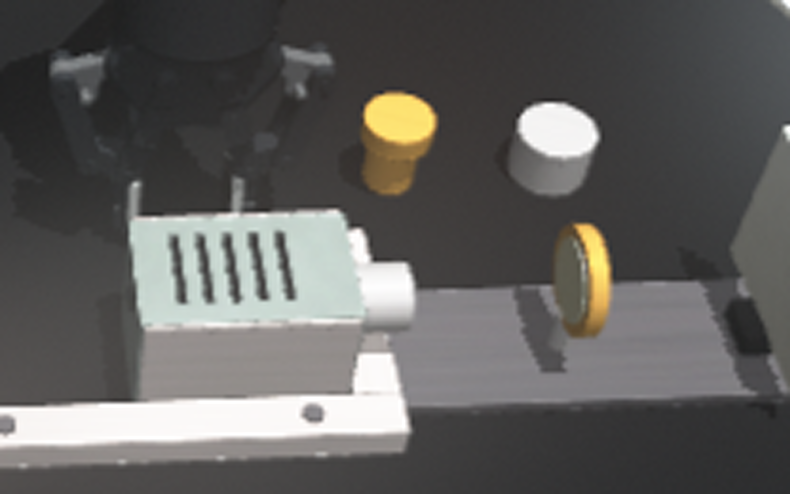

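Call:
arm_command([
  [[0.03,-0.15,-0.22],[0,0,0],0.5],
  [[0.03,-0.15,-0.22],[0,0,0],0.5],
  [[0.03,0,-0.22],[0,0,0],0.5],
  [[0.03,0,-0.2],[0,0,0],0.5],
  [[0.02,0,-0.1],[0,0,0],0.5],
])

```text
t: 16.42
ee_pos: [565.3, 133.1, 28.1]
eef_rot: [0.753, -0.052, -0.654, -0.045]
ft_force: [-0.2, 0.9, 0.2]
opening: 0.5
```

Call:
arm_command([
  [[0.007,0,-0.05],[0,0,0],0.5],
  [[0.007,0,-0.05],[0,0,0],0.5],
])

```text
t: 16.58
ee_pos: [566.6, 132.0, 27.0]
eef_rot: [0.752, -0.052, -0.655, -0.045]
ft_force: [-0.5, 0.3, -0.4]
opening: 0.503
```

Call:
arm_command([
  [[0.007,0,-0.05],[0,0,0],0.5],
  [[0,0,0],[0,0,0],0.5],
])

```text
t: 16.75
ee_pos: [567.9, 131.9, 26.7]
eef_rot: [0.752, -0.052, -0.655, -0.045]
ft_force: [0.1, -0.9, 0.4]
opening: 0.501
```

Run:
```python
from plan import *
o,p,r=status()
cv2.imwrite("pics/w19.png",capture("wrist"))
turn(r,frame(-1,8,0)); shift(p,r,w(-77,-55,26))
```

```text
t 16.75 TCP sq [-79.97 -52.61  26.68] tip sq [-77.64 -52.65   9.84] F sq [ 0.2  -0.93  0.39] open 0.501
turn units (4deg) [-0.04  0.04 -0.03] total deg 0.2426322518786399
shift units (30mm) [ 0.04  0.08 -0.1 ] min rows 0.09510157416266468
```

View pics/w19.png

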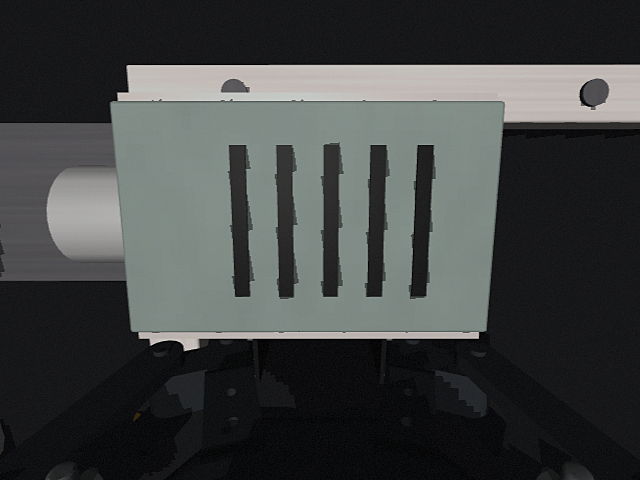

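Not yet in contact. I'll advance in small steps while watching the force.

Call:
arm_command([
  [[0,0,-0.05],[0,0,0],0.5],
  [[0.01,0,-0.04],[0,0,0],0.5],
])

```text
t: 16.97
ee_pos: [569.5, 131.3, 26.5]
eef_rot: [0.751, -0.053, -0.656, -0.044]
ft_force: [-8.3, 3.1, 6.2]
opening: 0.503
```

Call:
arm_command([
  [[0,0,-0.04],[0,0,0],0.5],
  [[0,0,0],[0,0,0],0.5],
])

```text
t: 17.13
ee_pos: [570.1, 131.1, 26.6]
eef_rot: [0.751, -0.053, -0.657, -0.044]
ft_force: [-5.7, 1.0, 3.4]
opening: 0.502
```

Call:
arm_command([
  [[0,0,-0.04],[0,0,0],0.5],
  [[0,0,0],[0,0,0],0.5],
])

```text
t: 17.3
ee_pos: [570.3, 131.0, 26.6]
eef_rot: [0.751, -0.053, -0.657, -0.044]
ft_force: [-10.1, 4.4, 5.0]
opening: 0.501
```

Run:
```python
from plan import *
status()
```

```text
t 17.3 TCP sq [-77.54 -53.19  26.61] tip sq [-75.28 -53.26   9.76] F sq [-10.57   2.98   5.  ] open 0.501
```

Call:
arm_command([
  [[0,0,-0.04],[0,0,0],0.5],
  [[0,0,0],[0,0,0],0.5],
])

```text
t: 17.47
ee_pos: [570.4, 130.9, 26.6]
eef_rot: [0.75, -0.053, -0.658, -0.043]
ft_force: [-12.8, 5.9, 7.4]
opening: 0.497
```

Call:
arm_command([
  [[0,0,-0.04],[0,0,0],0.5],
  [[0,0,0],[0,0,0],0.5],
])

```text
t: 17.63
ee_pos: [570.5, 130.8, 26.6]
eef_rot: [0.75, -0.053, -0.658, -0.043]
ft_force: [-17.2, 9.7, 9.2]
opening: 0.498
```

Run:
```python
from plan import *
o,p,r=status()
cv2.imwrite("pics/w20.png",capture("wrist"))
t=capture("scene");cv2.imwrite("pics/s20.png",cv2.resize(t[220:320,325:485],None,fx=5,fy=5,interpolation=cv2.INTER_CUBIC))
```

```text
t 17.63 TCP sq [-77.28 -53.3   26.65] tip sq [-75.08 -53.4    9.79] F sq [-18.32   7.34   9.17] open 0.498
```

View pics/w20.png

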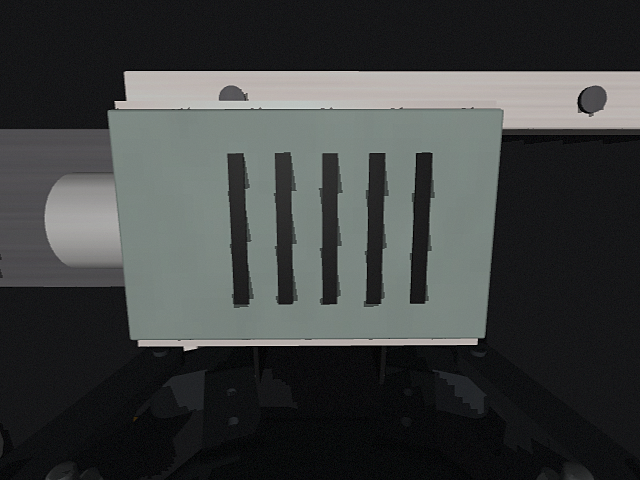

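View pics/s20.png

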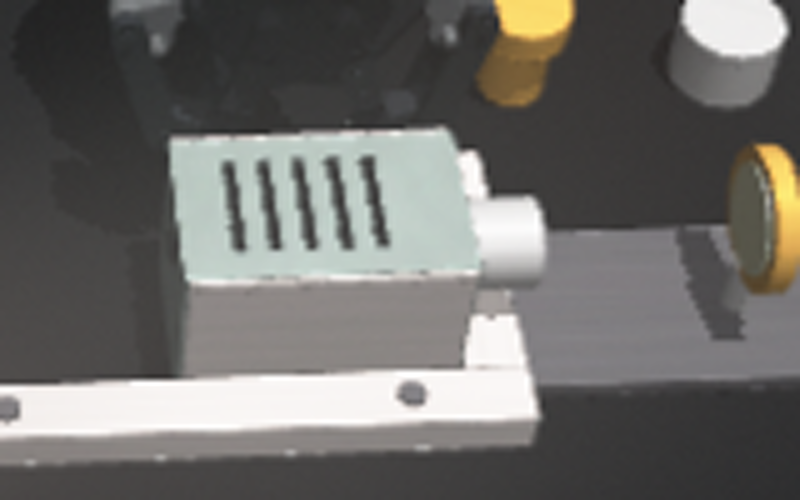

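Call:
arm_command([
  [[0,-0.08,0],[0,0,0],0.5],
  [[0,-0.08,0],[0,0,0],0.5],
  [[0,-0.04,0],[0,0,0],0.5],
])

```text
t: 17.98
ee_pos: [570.7, 133.7, 25.6]
eef_rot: [0.748, -0.056, -0.66, -0.042]
ft_force: [-8.3, -4.0, 3.3]
opening: 0.501
```

Run:
```python
from plan import *
o,p,r=status()
```

```text
t 17.98 TCP sq [-77.5  -50.44  25.57] tip sq [-75.35 -50.62   8.7 ] F sq [-7.68 -5.09  3.31] open 0.501
```

Call:
arm_command([
  [[0,0,0.1],[0,0,0],0.5],
  [[0,0,0.4],[0,0,0],0.5],
  [[-0.3,0.2,0.6],[0,0,0],0.5],
  [[-1,0.2,0],[0,0,0],0.5],
  [[-1,0,0],[0,0,0],0.5],
])

```text
t: 18.4
ee_pos: [530.4, 129.5, 90.2]
eef_rot: [0.751, -0.053, -0.657, -0.043]
ft_force: [0.9, 1.1, 1.0]
opening: 0.497
```

Call:
arm_command([
  [[-1,0,0],[0,0,0],0.5],
  [[-1,0,0],[0,0,0],0.5],
  [[-1,0,0],[0,0,0],0.5],
  [[-0.5,0,0],[0,0,0],0.5],
  [[0,0,0],[0,0,0],0.5],
])

```text
t: 18.82
ee_pos: [520.5, 134.4, 200.2]
eef_rot: [0.755, -0.05, -0.652, -0.046]
ft_force: [0.0, 0.1, 0.0]
opening: 0.502
```

Run:
```python
from plan import *
o,p,r=status()
cv2.imwrite("pics/w21.png",capture("wrist"));np.save("w21c.npy",calibration("wrist"),allow_pickle=True)
t=capture("scene");cv2.imwrite("pics/s21f.png",t);cv2.imwrite("pics/s21.png",cv2.resize(t[220:320,325:485],None,fx=5,fy=5,interpolation=cv2.INTER_CUBIC))
```

```text
t 18.82 TCP sq [-127.26  -56.48  200.16] tip sq [-124.8   -56.4   183.34] F sq [-0.01  0.12  0.05] open 0.502
```

View pics/w21.png

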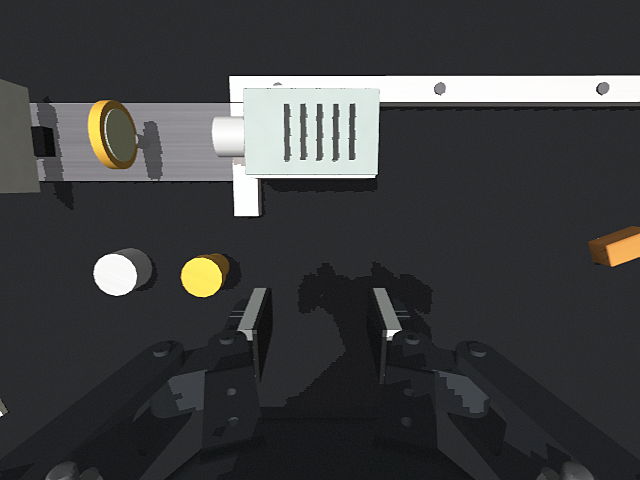

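View pics/s21.png

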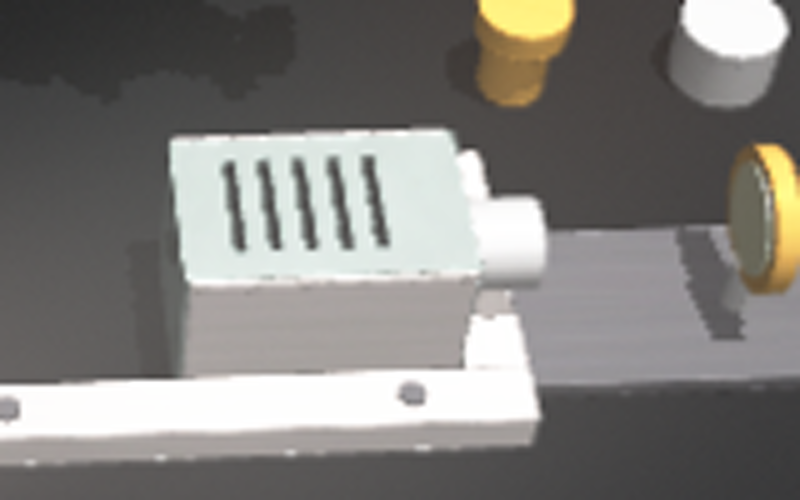

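Run:
```python
from plan import *
im=cv2.imread("pics/w21.png")
cv2.imwrite("pics/w21z.png",cv2.resize(im[65:225,205:395],None,fx=4,fy=4,interpolation=cv2.INTER_CUBIC)[:600,:800])
g=cv2.imread("pics/s21f.png")
cv2.imwrite("pics/s21z.png",cv2.resize(g[260:305,390:450],None,fx=12,fy=12,interpolation=cv2.INTER_NEAREST))
```

```text
(no output)
```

View pics/w21z.png

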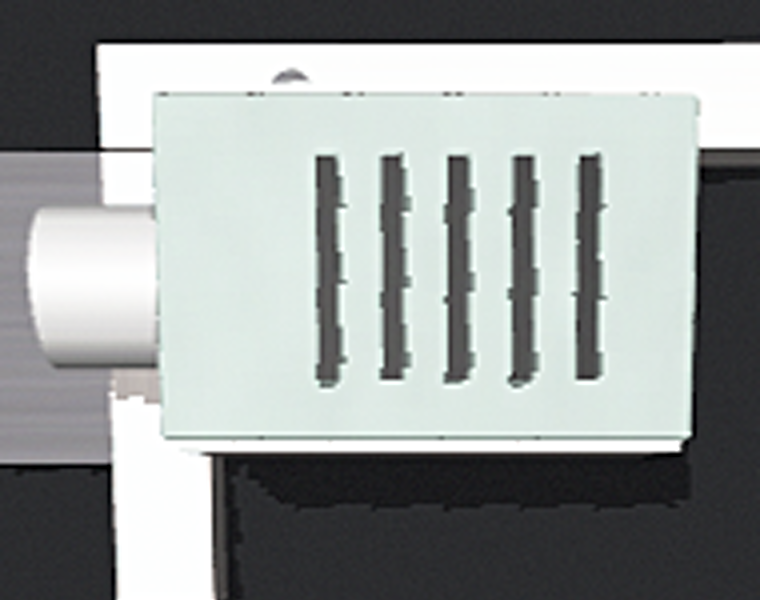

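View pics/s21z.png

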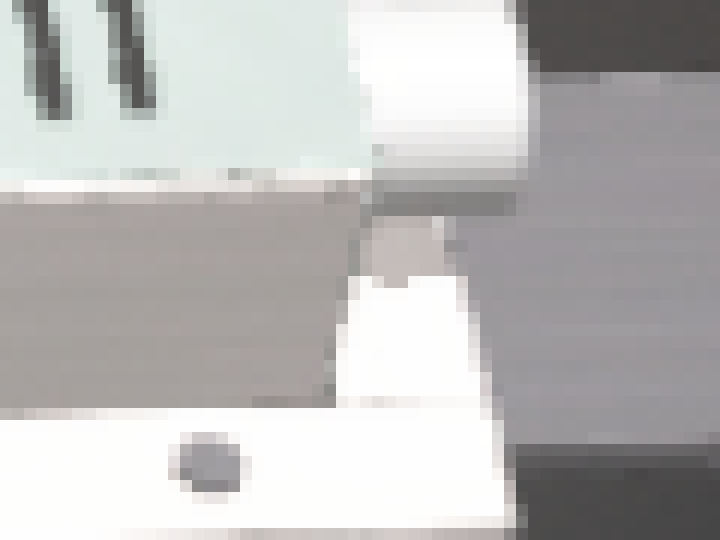

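Run:
```python
from plan import *
c=np.load("w21c.npy",allow_pickle=True).item()
z=lambda L:(np.array(L,float)+.5)/4+np.array([205,65])-.5
def sqres(p):
    # line-based: points known to lie on edges -> unproject to z=18, square frame coords
    out=[]
    for px,ax,val in [((97,43),0,22),((97,43),1,22),((740,43),0,22),((740,150),0,0),((700,150),0,0),((118,590),1,22),((212,470),1,0),((216,590),1,0),((100,120),1,22)]:
        q=inv(p,unp(c,z([px])[0],18));out.append(q[ax]-val)
    return np.array(out)
r=least_squares(sqres,sq,x_scale=[1,1,.01]);p=r.x;print("sq",p,np.degrees(p[2]),r.fun)
laM=[(33,50,70),(33,-50,70),(-33,-50,70),(-33,50,70)]
l,res=fit([(c,laM,z([(155,94),(699,96),(691,437),(164,437)]))],[sq[0]-36,sq[1]-50,sq[2]])
print("lamp",l,"res px",res.ravel(),"in sq",inv(p,l),"yaw",np.degrees(l[2]-p[2]))
```

```text
sq [650.38 172.53  -0.14] -7.833897068991374 [ 0.    0.   -0.19  0.09  0.1   0.09  0.03 -0.12  0.  ]
lamp [610.18 128.12  -0.14] res px [-1.87 -1.65  2.01 -1.76  1.23  6.63 -1.3   6.19] in sq [-33.76 -49.47] yaw -0.2259258890340246
```

Run:
```python
from plan import *
c=np.load("w21c.npy",allow_pickle=True).item()
z=lambda L:(np.array(L,float)+.5)/4+np.array([205,65])-.5
p=np.array([650.38,172.53,np.radians(-7.834)])
for h in (70,68):
  for px in [(155,94),(699,96),(691,437),(164,437)]:
    print(h,px,inv(p,unp(c,z([px])[0],h)))
for px in [(164,452),(685,452)]: print("white strip low edge at z=66,0",inv(p,unp(c,z([px])[0],66)),inv(p,unp(c,z([px])[0],0)))
print(inv(p,c["eye"]),c["eye"][2])
```

```text
70 (155, 94) [-1.69 -0.9 ]
70 (699, 96) [ -2.16 -98.2 ]
70 (691, 437) [-62.11 -98.3 ]
70 (164, 437) [-62.04  -0.47]
68 (155, 94) [-1.18 -0.48]
68 (699, 96) [ -1.64 -98.52]
68 (691, 437) [-62.06 -98.63]
68 (164, 437) [-61.98  -0.04]
white strip low edge at z=66,0 [-64.72   0.47] [-63.64  14.42]
white strip low edge at z=66,0 [-64.79 -97.89] [ -63.73 -108.34]
[-69.06 -55.76] 332.02662116866463
```

Call:
arm_command([
  [[-0.7,0.4,0.7],[0,0,0],0.5],
  [[-0.7,0.4,0.7],[0,0,0],0.5],
  [[-0.7,0.4,0.7],[0,0,0],0.5],
  [[0,0,0],[0,0,0],0.5],
  [[0,0,0],[0,0,0],0.5],
])

```text
t: 19.33
ee_pos: [442.5, 106.8, 249.0]
eef_rot: [0.752, -0.052, -0.655, -0.045]
ft_force: [-0.4, 0.3, 0.1]
opening: 0.506
```

Run:
```python
from plan import *
status()
t=capture("top");cv2.imwrite("pics/t22.png",cv2.resize(t[140:320,90:450],None,fx=2.2,fy=2.2,interpolation=cv2.INTER_CUBIC))
t0=cv2.imread("pics/top0.png")
def cen(im,x0,x1,y0,y1,thr):
    hsv=cv2.cvtColor(im,cv2.COLOR_BGR2HSV)[y0:y1,x0:x1];m=hsv[...,2]>thr
    ys,xs=np.nonzero(m);return xs.mean()+x0,ys.mean()+y0,m.sum()
for n,b in dict(eye=(178,206,252,280),weight=(132,165,245,275),block=(390,428,268,295)).items():
    print(n,[np.round(cen(i,*b,130),2) for i in(t0,t)])
s=capture("scene");s0=cv2.imread("pics/scene0.png")
for n,b in dict(eye=(415,445,210,245),weight=(455,488,215,245),block=(210,248,233,262)).items():
    print(n,[np.round(cen(i,*b,110),2) for i in(s0,s)])
```

```text
t 19.33 TCP sq [-200.86  -94.26  249.01] tip sq [-198.53  -94.27  232.17] F sq [-0.47  0.27  0.06] open 0.506
eye [array([190.56, 263.68, 351.  ]), array([190.37, 263.39, 325.  ])]
weight [array([145.14, 258.62, 410.  ]), array([145.33, 258.45, 381.  ])]
block [array([407.72, 280.52, 325.  ]), array([407.97, 280.25, 284.  ])]
eye [array([428.97, 225.97, 391.  ]), array([428.86, 226.09, 397.  ])]
weight [array([471.11, 227.94, 403.  ]), array([471.08, 227.96, 405.  ])]
block [array([228.52, 247.34, 386.  ]), array([228.52, 247.34, 386.  ])]
```

View pics/t22.png

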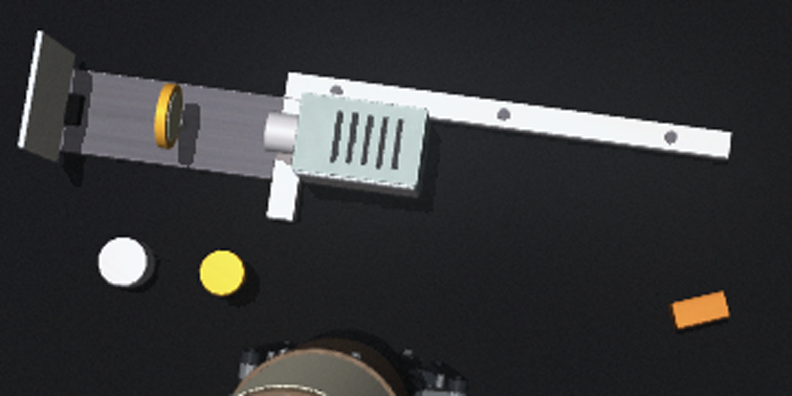

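Run:
```python
import cv2,numpy as np
L=lambda n:cv2.Canny(cv2.imread(f"pics/{n}.png",0),40,120).astype(np.float32)
ks={n:cv2.Laplacian(cv2.GaussianBlur(cv2.imread(f"pics/{n}.png",0).astype(np.float32),(0,0),4),cv2.CV_32F) for n in("s15","s16","s20","s21")}
for a,b in [("s15","s16"),("s16","s20"),("s16","s21"),("s15","s21")]:
    A,B=ks[a],ks[b]
    for nm,(x0,x1,y0,y1) in dict(slots=(205,400,140,262),nozzle=(470,560,185,300),fixed=(380,440,375,410)).items():
        print(a,b,nm,[round(float(v)/5,3) for v in cv2.phaseCorrelate(A[y0:y1,x0:x1].copy(),B[y0:y1,x0:x1].copy(),cv2.createHanningWindow((x1-x0,y1-y0),cv2.CV_32F))[0]],"px")
```

```text
s15 s16 slots [-0.0, 0.088] px
s15 s16 nozzle [0.009, -0.004] px
s15 s16 fixed [0.003, 0.002] px
s16 s20 slots [0.011, 0.144] px
s16 s20 nozzle [0.012, 0.021] px
s16 s20 fixed [0.01, -0.03] px
s16 s21 slots [-0.01, 0.151] px
s16 s21 nozzle [0.044, -0.01] px
s16 s21 fixed [0.013, -0.122] px
s15 s21 slots [-0.015, 0.097] px
s15 s21 nozzle [0.045, -0.021] px
s15 s21 fixed [0.013, -0.124] px
```

Run:
```python
from plan import *
o,p,r=status();print(job_done())
```

```text
t 19.43 TCP sq [-200.25  -93.91  247.89] tip sq [-197.95  -93.96  231.04] F sq [-0.13  0.33  0.57] open 0.498
the job is handed in; nothing more can be done
None
```

The lamp housing is seated in the corner of the alignment square, with its nozzle pointing over the end stop at the lens. I handed the job in at 19.4 s of the 48 s allowed.

**How it was pushed:** I used two open fingertips on the outside, low down. They pushed the near panel to square the housing up and bring it to the rail. Then they pushed the rear end until it met the end stop (18 N), and the near panel again until it met the rail (18 N). Last came a light sideways drag of the fingers on the near panel, towards the stop. I saw no pinching, lifting or tipping, and the fingers were never near the nozzle.

**Last checks:**
- **Contact:** at both the stop and the rail the housing stopped moving while the force kept rising. Comparing scene pictures, it had moved less than 0.1 mm along the rail since it was pressed on the stop.
- **Position:** the close camera puts the top cover's centre at about (-32, -49.5) mm in the square's frame, against a target of (-33, -50). Its yaw is within about 0.3°. The difference is within the camera calibration, and no gap was visible.
- **Bystanders:** the eyepiece, weight and block were where they started, to within 0.3 pixel (about 0.5 mm) in both fixed cameras.
- **Hand:** it finished clear, with the fingertips about 230 mm up and no force on the tool.

**What disagreed:**
- My first approach tilted the hand too far and ran into joint limits above the bench, so I reduced the tilt. Nothing was touched.
- Fitting the top as the full 66 mm width left an error of about 6 pixels, because the top cover measures only about 60 mm wide. I used the cover's centre instead.

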